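# Reload the flow analyser and clamp its pumps

### The arm

A 6-joint arm with a two-finger parallel gripper is mounted at the origin on the work surface. World frame = base frame: x ahead of the robot, y to its left, z up, the work surface at z = 0. Lengths are in m, angles in degrees, forces in N, time in s.
With the tool pointing down it reaches from about 0.4 to 0.825 m from the base axis. Payload 7 kg.
Tool frame: the origin (TCP) lies on the centre line of the jaws, within the pads' length; the fingertips stand 22 mm ahead of it and the grasp point (between the pads) lies 3 mm ahead of it (ctrl.finger_overhang is the distance from the TCP to the fingertips, in m); z points along the fingers, y is the line along which they close (so a half turn about z gives the same grasp; the last joint's range is limited). The gripper opens to 88 mm and grips with 3 to 60 N. Pads are 19 mm wide; open, the fingers measure 130 mm over their backs; the gripper's body (78 mm by 193 mm) begins 47 mm behind the grasp point.
Start: joints at [-52.592, 20.546, 0.682, 0, -70.136, -16.507], TCP at [0.241, -0.631, 0.249] pointing down, gripper open.
Joint ranges: [-176.03, 176.03], [-82.01, 121.73], [-58.28, 71.71], [-173.87, 95.51], [-174.79, -0.11], [-173.66, 173.66]. Speed limits (degrees/s): [136.94, 136.94, 172.46, 180, 180, 180].

### API

Orientations are given as [roll, pitch, yaw] about the fixed x, y, z axes, in that order (R = Rz(yaw) Ry(pitch) Rx(roll)).
In Python, from plant import ctrl gives the robot as it stands. The module is installed in compiled form; this text tells all that it offers.
- The arm moves only by the shell command python3 -m creep 'ROWS'. ROWS is JSON, a list of rows, each an object with "grip": the closure, from 0 (fully open) to 1 (shut); "delta_pos": the shift along the tool's x, y, z scaled (see below), a list of three; "rotation": the turn, a rotation vector about the tool's x, y, z scaled (see below), a list of three. A call has 1 to 5 rows; each row is the pose to reach, as a shift and turn from the pose commanded when the call began, along the tool's axes at that moment; what a row does not reach only later rows make up. The controller multiplies each number of a shift by 10 cm and each number of a turn by pi/2 rad. A row lasts 1/10 s, in which the tool goes at most 50 mm and 8.59 degrees, less where a joint would pass 70% of its speed; a pose out of reach is approached as far as the arm can. A call with a number of a shift or a turn outside -1 to 1 is refused whole. A call with a gripper value outside its range is refused whole. The fingers move at their own pace and stop on an object; the grip force is fixed at half the most. Time passes only in rows, so rows that repeat a pose let the fingers close. It gives the time, the measured TCP pose, the force, the opening and the grip force at its end, in the units of the state.
- ctrl.get_obs(): the state, without advancing time (a new reading comes with each control period).
- ctrl.snapshot(name): name is "scene" or "top"; returns a dict with "color" (384x512x3 uint8, red, green, blue), "intrinsics" (3x3 intrinsics, pixels), "R" (3x3) and "t" (3): a world point X has camera coordinates R X + t. Camera axes: x right, y down, z forward; pixel columns grow to the right and rows downward; lengths in m; the calibration is good to about 2 mm. A picture is of the moment at which its call begins. There is no depth.
- ctrl.close_job(): hands the job in; it is judged then, once.
The state is a dict: "clock": time; "joint_pos": joint angles; "qvel": joint speeds; "tau": joint torques, N m; "tool_pos": TCP position; "orientation": TCP orientation; "force": force on the tool from outside, world axes, zero at the start; "moment": the same for the moment, N m; "opening": finger opening in m; "gripper_force": force on a finger pad.
Only numpy, scipy, OpenCV 4.12 (cv2) and the standard library are available. Lean on these libraries where they do the work, as an engineer would, in place of code of your own. Each camera call takes 0.05 s, during which the arm holds its last target. There are 200 camera calls.

### The job

Get the flow analyser ready for its next run: take every empty white bottle with an orange cap out of its reagent bay and stand it upright in the blue return tray, and stand every full amber bottle with a blue cap from the bench upright on the floor of the bay. When all bottles are in place, press both red pump clamp levers all the way down until they catch and stay down by themselves, and last of all push the green bay door shut until its catch holds it. Leave the other things on the bench where they are.

Things in the scene. Friction and masses are not known exactly. Their poses are not given: they have to be found in the camera images.
- analyser: White flow analyser, fixed, turned up to 0.12 rad either way. Origin on the bench under the centre of its reagent bay; x to its back, y to its left, z up; front (-x) faces the robot. Right of the bay is the pump block (x -70 to +80, y -297 to -127 mm, 75 mm high) with the clamp levers on top; behind both the instrument body, x +83 to +173 mm, 85 mm high (107 mm over blue caps).
- bay_floor (a point): Centre of the reagent bay's black rubber floor, 15 mm above the bench; axes as the analyser's. The bay is an open-topped recess, inside 144 mm (x, front to back) by 232 mm (y): room for three bottles side by side along y. Its back and side walls rise to 30 mm above the bench, the front sill to 28 mm.
- bay_door (a joint): Angle of the lime-green bay door: 0 shut, growing as it swings out towards the robot, 1.2 at most; 0.7 to 0.95 at the start. Panel 238 mm from hinge to free edge, 10 mm thick, 21 to 83 mm above the bench. Swings easily and stays where left; over the last 0.08 rad a ball catch resists (about 3 N at the free edge), then snaps and holds it at 0, where it stops.
- door_face (a point): Point on the outer face of the bay door (the face towards the robot when shut), 165 mm from the hinge, 52 mm above the bench. Its x axis is normal to the panel, from the outer face to the bay side: pushing along it shuts the door. Its y axis lies along the panel towards the hinge.
- bay_door_hinge (a point): Point on the bay door's upright hinge axis at the bay's front left corner, 52 mm above the bench (analyser x = -88, y = +124 mm).
- lever_left (a joint): Angle of the left pump clamp lever: 0 raised, 31 degrees up (0 to 0.08 at the start); grows as pressed; 0.55 fully down on its stop, level. Sprung: a straight push down on the pad takes about 2 N rising to 3; from 0.43 a ball catch resists with about 11 N, past about 0.49 it snaps in and holds the lever at about 0.53; let go earlier, it springs back up.
- lever_right (a joint): Angle of the right pump clamp lever: 0 raised, 31 degrees up (0 to 0.08 at the start); grows as pressed; 0.55 fully down on its stop, level. Sprung: a straight push down on the pad takes about 2 N rising to 3; from 0.43 a ball catch resists with about 11 N, past about 0.49 it snaps in and holds the lever at about 0.53; let go earlier, it springs back up.
- lever_left_pad (a point): Middle of the top of the red thumb pad of the left pump clamp lever. Pad 26 mm wide, 50 mm long, 12 mm thick; its middle is 92 mm in front (-x) of the lever's level hinge, which is at analyser x = +55, y = -170, z = 95 mm. Raised, this point is about 148 mm above the bench; fully down, 101 mm, the lever level. The two levers are 80 mm apart.
- lever_right_pad (a point): Middle of the top of the red thumb pad of the right pump clamp lever. Pad 26 mm wide, 50 mm long, 12 mm thick; its middle is 92 mm in front (-x) of the lever's level hinge, which is at analyser x = +55, y = -250, z = 95 mm. Raised, this point is about 148 mm above the bench; fully down, 101 mm, the lever level. The two levers are 80 mm apart.
- tray: Blue plastic return tray, fixed, an open box 165 mm (x) by 145 mm (y), 25 mm high, walls 5 mm, floor 5 mm thick; origin on the bench under its centre, x along its longer side. Takes two bottles side by side along x.
- full1: Full bottle: amber glass jar, paper label, blue cap, diameter 58 mm, height 75 mm, about 180 g, heavy base; origin at the centre of its underside, z up its axis. Straight sides up to 46 mm, then narrowing to a 52 mm cap (59 to 75 mm). Two or three of the three are present, standing on the bench nearer than pumps and tray, axes at least 75 mm apart at the start.
- full2: Full bottle: amber glass jar, paper label, blue cap, diameter 58 mm, height 75 mm, about 180 g, heavy base; origin at the centre of its underside, z up its axis. Straight sides up to 46 mm, then narrowing to a 52 mm cap (59 to 75 mm). Two or three of the three are present, standing on the bench nearer than pumps and tray, axes at least 75 mm apart at the start.
- full3: Full bottle: amber glass jar, paper label, blue cap, diameter 58 mm, height 75 mm, about 180 g, heavy base; origin at the centre of its underside, z up its axis. Straight sides up to 46 mm, then narrowing to a 52 mm cap (59 to 75 mm). Two or three of the three are present, standing on the bench nearer than pumps and tray, axes at least 75 mm apart at the start.
- empty1: Empty bottle: white plastic jar, orange cap, no label, about 80 g, shape and size as the full ones (diameter 58 mm, height 75 mm, straight sides up to 46 mm, 52 mm cap); origin at the centre of its underside. One or two of the two are present, standing in the reagent bay at the start.
- empty2: Empty bottle: white plastic jar, orange cap, no label, about 80 g, shape and size as the full ones (diameter 58 mm, height 75 mm, straight sides up to 46 mm, 52 mm cap); origin at the centre of its underside. One or two of the two are present, standing in the reagent bay at the start.
- beaker: Bystander: empty glass beaker, diameter 70 mm, 90 mm high; origin at the centre of its underside.
- pen: Bystander: black and red marker pen lying on the bench, 120 mm long along its x axis, 14 mm thick; origin under its middle.
- cap: Bystander: spare blue bottle cap lying on the bench, diameter 34 mm, 14 mm high; origin at the centre of its underside.
- wash: Bystander: white bottle with a red cap, diameter 66 mm, 150 mm high; origin at the centre of its underside.
- timer: Bystander: grey lab timer lying flat, 50 x 70 x 22 mm; origin under its centre.
- spatula: Bystander: spatula lying on the bench, 180 mm long along its x axis.
- tipbox: Bystander: blue box with a clear lid, 120 x 85 x 68 mm; origin under its centre.

How it is judged (in metres and radians):
On the way, in this order (a step that is already met when the one before it is completed fails the run):
1. every full bottle stands in the bay and every empty one in the tray (x of full1 in the frame of analyser between -0.052 and 0.052 m and y of full1 in the frame of analyser between -0.095 and 0.095 m and z of full1 in the frame of analyser between 0.009 and 0.021 m and angle between each of full1, full2, full3, empty1, empty2's own z axis and vertical below 0.15 rad and linear speed of each of full1, full2, full3, empty1, empty2 below 0.03 m/s and x of full2 in the frame of analyser between -0.052 and 0.052 m and y of full2 in the frame of analyser between -0.095 and 0.095 m and z of full2 in the frame of analyser between 0.009 and 0.021 m and x of full3 in the frame of analyser between -0.052 and 0.052 m and y of full3 in the frame of analyser between -0.095 and 0.095 m and z of full3 in the frame of analyser between 0.009 and 0.021 m and x of empty1 in the frame of tray between -0.058 and 0.058 m and y of empty1 in the frame of tray between -0.048 and 0.048 m and z of empty1 in the frame of tray between -0.001 and 0.011 m and x of empty2 in the frame of tray between -0.058 and 0.058 m and y of empty2 in the frame of tray between -0.048 and 0.048 m and z of empty2 in the frame of tray between -0.001 and 0.011 m), for 0.3 s.
2. both pump levers are pressed down and held by their catches (value of joint each of lever_left, lever_right above 0.5 rad), for 0.3 s.
3. the bay door is shut on its catch (value of joint bay_door below 0.03 rad), for 0.3 s.
At the end, for the whole second after the job is handed in: Full bottles stand upright (within 0.15 rad), at rest on the bay floor within its walls; empty ones likewise on the tray floor; both levers stay down (joint above 0.50); the bay door is shut on its catch (below 0.03 rad). Only bottles present count (all of step 1 and all of step 2 and value of joint bay_door below 0.03 rad and velocity of joint bay_door between -0.1 and 0.1 rad/s); the robot touches nothing.
It fails at once if another thing on the bench is shifted by more than 5 cm (distance of any of beaker, pen, cap, wash, timer, spatula, tipbox from where it was at the start of the episode above 0.05 m).
Of full1, full2, full3 only 2 to 3 are there at a start; the rules pass over those that are not, and their reading is None.
Of empty1, empty2 only 1 to 2 are there at a start; the rules pass over those that are not, and their reading is None.
At some moment in a run one of full1, full2, full3, empty1, empty2 may be knocked a few centimetres aside while the robot is not near it.
It also fails if it takes over 210 s, if anything falls off the work surface, if the arm or the gripper's body presses on something with over 40 N, if the wrist force passes 120 N, or if a joint passes its speed limit or range.

## Working session

There is one attempt and no reset: what is moved stays moved. The work goes in short steps, Python scripts to look and compute and a shell command to move; the robot and the scene stay as the last step left them, time stands still between calls to the robot, and variables do not carry over. Pictures are saved under pics/ and viewed, at most 14 in all, crops included, and the job is handed in when it is done.

```bash
mkdir -p pics
python3 - <<'E'
from plant import ctrl
import cv2,numpy as np
for n in("scene","top"):
    s=ctrl.snapshot(n); cv2.imwrite(f"pics/{n}0.png",s["color"][:,:,::-1]); np.savez(f"{n}0.npz",**s)
    print(n,s["intrinsics"],s["R"],s["t"])
print(ctrl.get_obs(),ctrl.finger_overhang)
E
```

```text
scene [[438.78993796   0.         257.33427832]
 [  0.         438.78993796 188.68316825]
 [  0.           0.           1.        ]] [[-0.73663808  0.67622359  0.00927374]
 [ 0.46594084  0.51741187 -0.71776325]
 [-0.49016679 -0.52441073 -0.69622548]] [ 0.38064965 -0.19368066  1.62268079]
top [[370.91168801   0.         257.21167664]
 [  0.         370.91168801 186.84928074]
 [  0.           0.           1.        ]] [[-0.01826465 -0.99964034 -0.0196366 ]
 [-0.98893897  0.02095351 -0.1468355 ]
 [ 0.14719415  0.0167375  -0.98896599]] [0.02480152 0.546271   1.06080522]
{'clock': 0.1, 'joint_pos': array([-5.25893241e+01,  2.05896144e+01,  6.38774777e-01, -1.72094852e-02,
       -7.01360317e+01, -1.65076941e+01]), 'qvel': array([ 0.00363258, -0.10797307,  0.08045646,  0.05504198,  0.10725407,
        0.0494798 ]), 'tau': array([-4.57777533e-04, -5.84163988e+01,  2.93755835e+01,  7.01553404e+00,
        1.02337101e-02, -6.09327731e-05]), 'tool_pos': array([ 0.24066945, -0.63020324,  0.24769035]), 'orientation': array([ 1.79912112e+02, -9.17429932e-03, -1.59102871e+02]), 'force': array([-0.92988752, -0.48750463,  0.15063664]), 'moment': array([ 0.00428504,  0.08135348, -0.00051113]), 'gripper_force': 0.0, 'opening': 0.08753324519870384} 0.022
```

View pics/scene0.png

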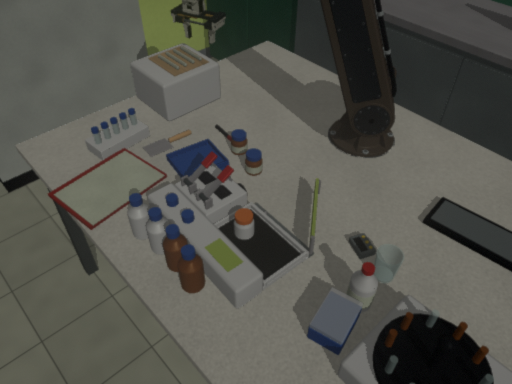

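View pics/top0.png

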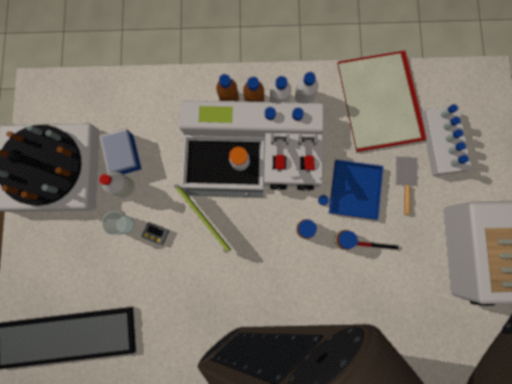

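Top view: full caps at about (307,229) and (348,239), one empty at (238,156), tray at (356,190), door from the hinge at (181,187) to (228,248). The pen tip is next to the right bottle. I'll zoom in to measure.

```bash
cat > h.py <<'E'
from plant import ctrl
import cv2,numpy as np
def unp(s,uv,z):
    K,R,t=s["intrinsics"],s["R"],s["t"]
    d=R.T@np.linalg.solve(K,[uv[0],uv[1],1.]); c=-R.T@t
    return c+d*(z-c[2])/d[2]
def prj(s,X):
    p=s["intrinsics"]@(s["R"]@np.asarray(X,float)+s["t"]); return p[:2]/p[2]
def blobs(s,lo,hi,amin=15):
    h=cv2.cvtColor(s["color"],cv2.COLOR_RGB2HSV)
    m=cv2.inRange(h,np.array(lo),np.array(hi))
    n,l,st,c=cv2.connectedComponentsWithStats(m)
    return [(c[i].round(1),st[i].tolist()) for i in range(1,n) if st[i,4]>=amin]
BLUE=((100,120,50),(130,255,255)); OR=((5,150,120),(20,255,255)); GR=((25,100,80),(45,255,255)); RED=((172,130,80),(180,255,255))
E
python3 - <<'E'
from h import *
s=dict(np.load("top0.npz")); s2=dict(np.load("scene0.npz"))
for nm,c in(("blue",BLUE),("or",OR),("green",GR),("red",RED)):
    for n,q in(("top",s),("scene",s2)):
        for b,st in blobs(q,*c): print(nm,n,b,st, unp(q,b,.075 if nm in("blue","or") else .083).round(3)[:2])
c=s["color"][90:260,170:400,::-1]
cv2.imwrite("pics/crop0.png",cv2.resize(c,None,fx=3.4,fy=3.4,interpolation=cv2.INTER_CUBIC))
c=s2["color"][120:310,120:330,::-1]
cv2.imwrite("pics/crop1.png",cv2.resize(c,None,fx=3,fy=3,interpolation=cv2.INTER_CUBIC))
E
```

```text
blue top [309.3  78.4] [304, 73, 11, 12, 102] [ 0.867 -0.149]
blue top [224.7  80.6] [220, 75, 11, 12, 105] [0.867 0.105]
blue top [281.2  82.5] [277, 77, 10, 12, 96] [ 0.856 -0.064]
blue top [252.8  83.3] [248, 78, 11, 12, 105] [0.856 0.021]
blue top [452.4 108.3] [449, 105, 8, 7, 42] [ 0.763 -0.564]
blue top [270. 113.] [266, 108, 9, 11, 88] [ 0.762 -0.028]
blue top [297.5 113.7] [293, 109, 10, 11, 89] [ 0.758 -0.11 ]
blue top [454.9 120.5] [451, 117, 9, 8, 50] [ 0.725 -0.568]
blue top [457.6 133. ] [454, 130, 9, 7, 49] [ 0.687 -0.572]
blue top [132.8 157.5] [121, 134, 19, 39, 152] [0.636 0.376]
blue top [460.1 145.8] [456, 142, 9, 8, 53] [ 0.649 -0.575]
blue top [462.9 158.8] [459, 155, 9, 8, 54] [ 0.611 -0.58 ]
blue top [355.9 189.4] [330, 161, 53, 58, 2537] [ 0.528 -0.268]
blue top [323.2 199.8] [319, 196, 9, 9, 63] [ 0.5   -0.174]
blue top [307.1 228.4] [299, 221, 17, 16, 224] [ 0.42  -0.125]
blue top [347.7 239.4] [339, 231, 18, 17, 236] [ 0.387 -0.237]
blue scene [131.1 111.1] [129, 109, 5, 5, 22] [ 0.591 -0.599]
blue scene [122.1 115.5] [120, 113, 5, 6, 24] [ 0.629 -0.596]
b
[... 630 characters left out ...]
 -0.045]
blue scene [172.  231.1] [166, 225, 13, 14, 138] [ 0.807 -0.026]
blue scene [187.6 251.9] [181, 245, 13, 15, 151] [0.818 0.059]
blue scene [322.2 339.1] [308, 328, 35, 20, 262] [0.74  0.454]
or top [238.1 155.3] [230, 147, 17, 18, 238] [0.636 0.067]
green top [215.2 114. ] [199, 106, 33, 16, 489] [0.76  0.133]
green top [203.  218.6] [177, 187, 53, 64, 293] [0.453 0.168]
green scene [166.8  26.5] [139, 0, 68, 54, 2141] [ 0.1   -1.093]
green scene [197.1  19.6] [190, 18, 14, 5, 44] [-0.055 -1.06 ]
green scene [314.6 206.4] [312, 179, 7, 56, 147] [0.457 0.175]
green scene [223.3 254.6] [206, 239, 36, 32, 553] [0.758 0.133]
red scene [211.8 155.8] [205, 152, 12, 10, 18] [ 0.536 -0.196]
```

View pics/crop0.png

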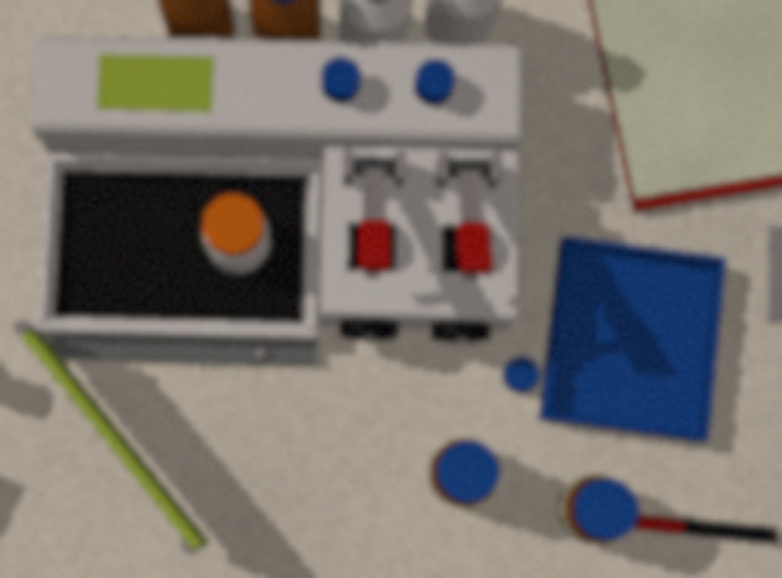

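View pics/crop1.png

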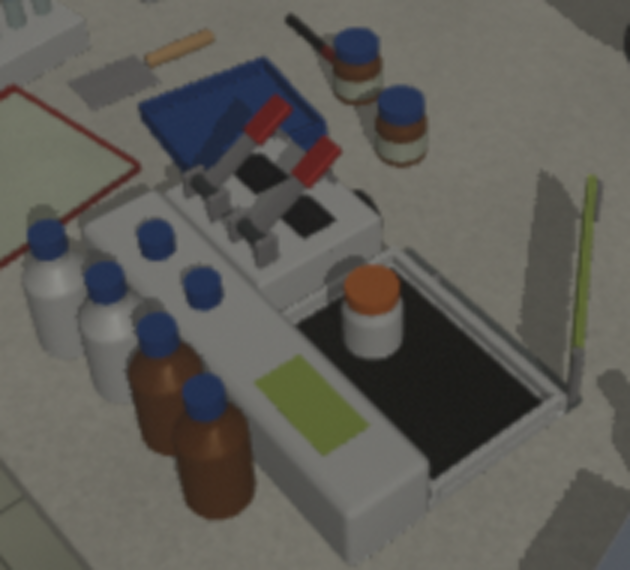

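The crops show the bay's floor and sill corners, pump block corners, tray rim and hinge clearly. There are two full bottles and one empty. I'll fit the frames and plan the first move.

```bash
cat > fit.py <<'E'
from h import *
from scipy.optimize import least_squares
s=dict(np.load("top0.npz"))
px=lambda a:np.array(a)/3.4+[170,90]-.35
def fit(P,U,x0):
    P=np.array(P)/1000.;U=px(U)
    def f(q):
        c,n=np.cos(q[2]),np.sin(q[2])
        return np.ravel([prj(s,[q[0]+c*p[0]-n*p[1],q[1]+n*p[0]+c*p[1],p[2]])-u for p,u in zip(P,U)])
    r=least_squares(f,x0,loss="soft_l1"); return r.x,r.fun.reshape(-1,2).round(1).tolist()
A,ra=fit([(72,116,15),(72,-116,15),(-72,-116,28),(-72,116,28),(-70,-297,75),(-70,-127,75),(-88,124,83),(173,-297,85)],
 [(62,174),(305,178),(302,318),(55,316),(518,318),(320,318),(22,327),(522,45)],[.63,.09,0])
T,rt=fit([(82.5,72.5,25),(82.5,-72.5,25),(-82.5,-72.5,25),(-82.5,72.5,25)],[(563,238),(724,258),(707,441),(541,418)],[.5,-.27,0])
def w(F,x,y): c,n=np.cos(F[2]),np.sin(F[2]); return np.array([F[0]+c*x-n*y,F[1]+n*x+c*y])
def inv(F,p): c,n=np.cos(F[2]),np.sin(F[2]); d=np.array(p[:2])-F[:2]; return np.array([c*d[0]+n*d[1],-n*d[0]+c*d[1]])
E
python3 - <<'E'
from fit import *
print("A",A.round(4),ra);print("T",T.round(4),rt)
print("slots",w(A,0,65).round(3),w(A,0,-32).round(3),"pads",w(A,-37,-170).round(3),w(A,-37,-250).round(3),"hinge",w(A,-.088,.124))
print("slots",w(A,0,.065).round(3),w(A,0,-.032).round(3),"pads",w(A,-.037,-.170).round(3),w(A,-.037,-.250).round(3))
for n,r in (("pads",[(375,245),(474,247)]),):
    for q in r: print(n,unp(s,px(q),.148).round(3))
f=unp(s,px((197,545)),.083); h=w(A,-.088,.124); v=f[:2]-h
print("door free",f.round(3),np.linalg.norm(v),"angle",np.arctan2(v[0],v[1])- 0,  np.degrees(np.arctan2(v[1],v[0])))
E
```

```text
A [ 0.6293  0.119  -0.0474] [[-1.3, -2.2], [1.8, -1.6], [1.3, 2.5], [-2.9, 1.1], [0.6, 1.0], [-0.4, -0.5], [-0.4, 0.3], [0.3, -0.9]]
T [ 0.5363 -0.2813 -0.1592] [[-0.4, -0.6], [0.3, -0.1], [0.1, 0.3], [-0.0, 0.3]]
slots [ 3.711 65.046] [ -0.888 -31.845] pads [ -44.389 -167.936] [ -48.181 -247.846] hinge [0.54727007 0.2469898 ]
slots [0.632 0.184] [0.628 0.087] pads [ 0.584 -0.049] [ 0.58  -0.129]
pads [ 0.598 -0.05   0.148]
pads [ 0.595 -0.129  0.148]
door free [0.364 0.099 0.083] 0.23524830378759287 angle -2.2504667281591435 -141.05775454186593
```

```bash
R='{"grip":0,"delta_pos":[0,0,0],"rotation":[0,0,-0.4]}'; true
python3 -m creep '[{"grip":0,"delta_pos":[0,0,0],"rotation":[0,0,-0.4]},{"grip":0,"delta_pos":[0,0,0],"rotation":[0,0,-0.4]},{"grip":0,"delta_pos":[0,0,0],"rotation":[0,0,-0.4]},{"grip":0,"delta_pos":[0,0,0],"rotation":[0,0,-0.4]},{"grip":0,"delta_pos":[0,0,0],"rotation":[0,0,-0.4]}]'
python3 -m creep '[{"grip":0,"delta_pos":[0,0,0],"rotation":[0,0,-0.368]},{"grip":0,"delta_pos":[0,0,0],"rotation":[0,0,-0.368]},{"grip":0,"delta_pos":[0,0,0],"rotation":[0,0,-0.368]},{"grip":0,"delta_pos":[0,0,0],"rotation":[0,0,-0.368]},{"grip":0,"delta_pos":[0,0,0],"rotation":[0,0,-0.368]}]'
```

```text
clock: 0.6
tool_pos: [0.2407, -0.6304, 0.248]
orientation: [180.0, 0.0, -122.9]
force: [0.4, -0.6, 0.1]
opening: 0.0874
gripper_force: 0.0
clock: 1.1
tool_pos: [0.2407, -0.6304, 0.2482]
orientation: [180.0, 0.0, -90.0]
force: [-0.8, 0.0, 0.2]
opening: 0.088
gripper_force: 0.0
```

```bash
for i in 1; do :; done
python3 -m creep '[{"grip":0,"delta_pos":[-0.99,-0.56,-0.2],"rotation":[0,0,0]},{"grip":0,"delta_pos":[-0.99,-0.56,-0.2],"rotation":[0,0,0]},{"grip":0,"delta_pos":[-0.99,-0.56,-0.2],"rotation":[0,0,0]}]'
python3 -m creep '[{"grip":0,"delta_pos":[-0.99,-0.56,0],"rotation":[0,0,0]},{"grip":0,"delta_pos":[-0.99,-0.56,0],"rotation":[0,0,0]},{"grip":0,"delta_pos":[-0.99,-0.56,0],"rotation":[0,0,0]}]'
python3 -m creep '[{"grip":0,"delta_pos":[-0.99,-0.56,0],"rotation":[0,0,0]},{"grip":0,"delta_pos":[-0.99,-0.56,0],"rotation":[0,0,0]},{"grip":0,"delta_pos":[-0.99,-0.56,0],"rotation":[0,0,0]}]'
python3 -m creep '[{"grip":0,"delta_pos":[-0.99,-0.56,0],"rotation":[0,0,0]},{"grip":0,"delta_pos":[-0.99,-0.56,0],"rotation":[0,0,0]},{"grip":0,"delta_pos":[-0.99,-0.56,0],"rotation":[0,0,0]}]'
python3 -m creep '[{"grip":0,"delta_pos":[-0.99,-0.56,0],"rotation":[0,0,0]},{"grip":0,"delta_pos":[-0.99,-0.56,0],"rotation":[0,0,0]},{"grip":0,"delta_pos":[-0.99,-0.56,0],"rotation":[0,0,0]}]'
python3 -m creep '[{"grip":0,"delta_pos":[-0.99,-0.56,0],"rotation":[0,0,0]},{"grip":0,"delta_pos":[-0.99,-0.56,0],"rotation":[0,0,0]},{"grip":0,"delta_pos":[-0.99,-0.56,0],"rotation":[0,0,0]}]'
python3 -m creep '[{"grip":0,"delta_pos":[-0.99,-0.56,0],"rotation":[0,0,0]},{"grip":0,"delta_pos":[-0.99,-0.56,0],"rotation":[0,0,0]},{"grip":0,"delta_pos":[-0.99,-0.56,0],"rotation":[0,0,0]},{"grip":0,"delta_pos":[-0.99,-0.56,0],"rotation":[0,0,0]}]'
python3 - <<'E'
from fit import *
s=ctrl.snapshot("top");s2=ctrl.snapshot("scene")
for n,q in(("t",s),("s",s2)):
    for c,z in((OR,.09),(BLUE,.075)):
        for b,st in blobs(q,*c):
            X=unp(q,b,z)
            if X[0]<.7 and -.4<X[1]<.3: print(n,z,b,st,X[:2].round(3),inv(A,X).round(3))
E
```

```text
clock: 1.4
tool_pos: [0.2982, -0.5291, 0.2697]
orientation: [-179.9, -0.0, -90.3]
force: [-0.4, -0.4, 1.2]
opening: 0.0876
gripper_force: 0.0
clock: 1.7
tool_pos: [0.3541, -0.4296, 0.2689]
orientation: [-179.9, 0.0, -90.2]
force: [0.5, -0.8, -0.6]
opening: 0.0875
gripper_force: 0.0
clock: 2.0
tool_pos: [0.4101, -0.3309, 0.2688]
orientation: [-180.0, 0.0, -90.1]
force: [-0.4, -0.7, 0.3]
opening: 0.088
gripper_force: 0.0
clock: 2.3
tool_pos: [0.4663, -0.232, 0.2687]
orientation: [-180.0, 0.0, -90.1]
force: [-0.3, -0.2, 0.2]
opening: 0.0875
gripper_force: 0.0
clock: 2.6
tool_pos: [0.5224, -0.133, 0.2684]
orientation: [-180.0, 0.0, -90.1]
force: [-0.3, -0.9, -0.6]
opening: 0.0875
gripper_force: 0.0
clock: 2.9
tool_pos: [0.5784, -0.0341, 0.268]
orientation: [180.0, -0.0, -90.1]
force: [-0.3, -0.6, 0.8]
opening: 0.0876
gripper_force: 0.0
clock: 3.3
tool_pos: [0.6333, 0.0635, 0.2674]
orientation: [179.9, -0.0, -90.0]
force: [-0.3, -0.6, -0.9]
opening: 0.0874
gripper_force: 0.0
t 0.09 [236.1 148.6] [232, 147, 9, 4, 29] [0.652 0.072] [ 0.025 -0.046]
t 0.075 [355.7 189.4] [330, 161, 53, 58, 2502] [ 0.528 -0.268] [-0.083 -0.391]
t 0.075 [323.1 199.9] [319, 196, 9, 9, 62] [ 0.5   -0.174] [-0.115 -0.298]
t 0.075 [307.1 228.4] [299, 221, 17, 16, 224] [ 0.42  -0.125] [-0.197 -0.254]
t 0.075 [347.7 239.4] [339, 232, 18, 16, 236] [ 0.387 -0.237] [-0.225 -0.367]
s 0.09 [243.6 214.8] [236, 209, 16, 13, 157] [0.633 0.069] [ 0.006 -0.05 ]
s 0.075 [185.8 161. ] [167, 147, 35, 28, 559] [ 0.608 -0.239] [-0.005 -0.359]
s 0.075 [249.7 156.9] [248, 154, 4, 7, 23] [ 0.443 -0.118] [-0.175 -0.246]
```

```bash
python3 -m creep '[{"grip":0,"delta_pos":[-0.03,0,1],"rotation":[0,0,0]},{"grip":0,"delta_pos":[-0.03,0,1],"rotation":[0,0,0]},{"grip":0,"delta_pos":[-0.03,0,1],"rotation":[0,0,0]}]'
python3 -m creep '[{"grip":0,"delta_pos":[0,0,0.3],"rotation":[0,0,0]},{"grip":0,"delta_pos":[0,0,0.6],"rotation":[0,0,0]},{"grip":0,"delta_pos":[0,0,0.9],"rotation":[0,0,0]},{"grip":0,"delta_pos":[0,0,1],"rotation":[0,0,0]},{"grip":0,"delta_pos":[0,0,1],"rotation":[0,0,0]}]'
python3 -m creep '[{"grip":0,"delta_pos":[0,0,0.1],"rotation":[0,0,0]},{"grip":1,"delta_pos":[0,0,0.1],"rotation":[0,0,0]},{"grip":1,"delta_pos":[0,0,0.1],"rotation":[0,0,0]},{"grip":1,"delta_pos":[0,0,0.1],"rotation":[0,0,0]},{"grip":1,"delta_pos":[0,0,0.1],"rotation":[0,0,0]}]'
python3 -m creep '[{"grip":1,"delta_pos":[0,0,0],"rotation":[0,0,0]},{"grip":1,"delta_pos":[0,0,0],"rotation":[0,0,0]},{"grip":1,"delta_pos":[0,0,0],"rotation":[0,0,0]}]'
```

```text
clock: 3.7
tool_pos: [0.6278, 0.0629, 0.1623]
orientation: [179.4, -0.2, -90.2]
force: [-0.3, 0.5, -0.7]
opening: 0.0877
gripper_force: 0.0
clock: 4.2
tool_pos: [0.6326, 0.0647, 0.0692]
orientation: [180.0, -0.0, -90.0]
force: [0.7, 0.6, 0.8]
opening: 0.0876
gripper_force: 0.0
clock: 4.7
tool_pos: [0.6328, 0.0657, 0.0592]
orientation: [-180.0, 0.0, -90.0]
force: [0.3, -0.1, 0.2]
opening: 0.0613
gripper_force: 0.0
clock: 5.0
tool_pos: [0.6327, 0.0657, 0.0591]
orientation: [-180.0, 0.0, -90.0]
force: [-2.4, 1.1, 5.1]
opening: 0.0574
gripper_force: 30.0
```

```bash
python3 -m creep '[{"grip":1,"delta_pos":[0,0,-0.3],"rotation":[0,0,0]},{"grip":1,"delta_pos":[0,0,-0.6],"rotation":[0,0,0]},{"grip":1,"delta_pos":[0,0,-1],"rotation":[0,0,0]}]'
python3 -m creep '[{"grip":1,"delta_pos":[0,0,-0.4],"rotation":[0,0,0]},{"grip":1,"delta_pos":[0,0,-0.8],"rotation":[0,0,0]},{"grip":1,"delta_pos":[0,0,-1],"rotation":[0,0,0]}]'
python3 -m creep '[{"grip":1,"delta_pos":[0.4,0.12,0],"rotation":[0,0,0]},{"grip":1,"delta_pos":[0.87,0.24,0],"rotation":[0,0,0]}]'
python3 -m creep '[{"grip":1,"delta_pos":[0.4,0.12,0],"rotation":[0,0,0]},{"grip":1,"delta_pos":[0.87,0.24,0],"rotation":[0,0,0]}]'
python3 -m creep '[{"grip":1,"delta_pos":[0.4,0.12,0],"rotation":[0,0,0]},{"grip":1,"delta_pos":[0.87,0.24,0],"rotation":[0,0,0]}]'
python3 -m creep '[{"grip":1,"delta_pos":[0.4,0.12,0],"rotation":[0,0,0]},{"grip":1,"delta_pos":[0.87,0.24,0],"rotation":[0,0,0]},{"grip":1,"delta_pos":[0.87,0.24,0],"rotation":[0,0,0]},{"grip":1,"delta_pos":[0.87,0.24,0],"rotation":[0,0,0]}]'
```

```text
clock: 5.3
tool_pos: [0.6313, 0.0653, 0.1577]
orientation: [179.8, -0.1, -90.0]
force: [0.1, 0.6, -1.3]
opening: 0.0572
gripper_force: 30.0
clock: 5.6
tool_pos: [0.6336, 0.0657, 0.2625]
orientation: [-179.7, 0.1, -90.0]
force: [0.5, -0.1, -1.3]
opening: 0.0571
gripper_force: 30.0
clock: 5.8
tool_pos: [0.6086, -0.021, 0.2589]
orientation: [-179.9, 0.0, -89.8]
force: [1.3, -0.5, -1.4]
opening: 0.0567
gripper_force: 30.0
clock: 6.0
tool_pos: [0.5838, -0.1094, 0.2583]
orientation: [180.0, 0.0, -89.9]
force: [0.2, 0.1, 0.0]
opening: 0.057
gripper_force: 30.0
clock: 6.2
tool_pos: [0.5598, -0.1966, 0.2583]
orientation: [180.0, 0.0, -89.9]
force: [0.7, -0.8, -1.2]
opening: 0.0569
gripper_force: 30.0
clock: 6.6
tool_pos: [0.5359, -0.2836, 0.2579]
orientation: [180.0, 0.0, -90.1]
force: [-0.7, -0.3, -1.0]
opening: 0.0574
gripper_force: 30.0
```

```bash
python3 -m creep '[{"grip":1,"delta_pos":[0,0,0.4],"rotation":[0,0,0]},{"grip":1,"delta_pos":[0,0,0.8],"rotation":[0,0,0]},{"grip":1,"delta_pos":[0,0,1],"rotation":[0,0,0]}]'
python3 -m creep '[{"grip":1,"delta_pos":[0,0,0.3],"rotation":[0,0,0]},{"grip":1,"delta_pos":[0,0,0.6],"rotation":[0,0,0]},{"grip":1,"delta_pos":[0,0,0.85],"rotation":[0,0,0]},{"grip":1,"delta_pos":[0,0,1],"rotation":[0,0,0]},{"grip":1,"delta_pos":[0,0,1.0],"rotation":[0,0,0]}]'
python3 -m creep '[{"grip":1,"delta_pos":[0,0,0.04],"rotation":[0,0,0]},{"grip":1,"delta_pos":[0,0,0.08],"rotation":[0,0,0]},{"grip":1,"delta_pos":[0,0,0.08],"rotation":[0,0,0]},{"grip":1,"delta_pos":[0,0,0.08],"rotation":[0,0,0]}]'
python3 -m creep '[{"grip":0,"delta_pos":[0,0,0],"rotation":[0,0,0]},{"grip":0,"delta_pos":[0,0,0],"rotation":[0,0,0]},{"grip":0,"delta_pos":[0,0,0],"rotation":[0,0,0]},{"grip":0,"delta_pos":[0,0,0],"rotation":[0,0,0]},{"grip":0,"delta_pos":[0,0,0],"rotation":[0,0,0]}]'
```

```text
clock: 6.9
tool_pos: [0.5353, -0.2805, 0.1551]
orientation: [179.8, 0.1, -89.9]
force: [-0.6, -0.1, -0.9]
opening: 0.0569
gripper_force: 30.0
clock: 7.4
tool_pos: [0.5355, -0.2807, 0.056]
orientation: [179.7, 0.1, -89.9]
force: [-0.7, 0.1, -1.2]
opening: 0.0573
gripper_force: 30.0
clock: 7.8
tool_pos: [0.537, -0.2825, 0.0512]
orientation: [-179.9, -0.0, -90.0]
force: [0.1, -0.9, -0.3]
opening: 0.0573
gripper_force: 30.0
clock: 8.3
tool_pos: [0.5367, -0.2825, 0.0506]
orientation: [-180.0, -0.0, -90.0]
force: [0.5, -0.2, -0.2]
opening: 0.0866
gripper_force: 0.0
```

```bash
python3 -m creep '[{"grip":0,"delta_pos":[0,0,-0.3],"rotation":[0,0,0]},{"grip":0,"delta_pos":[0,0,-0.7],"rotation":[0,0,0]},{"grip":0,"delta_pos":[0,0,-1],"rotation":[0,0,0]},{"grip":0,"delta_pos":[0,0,-1],"rotation":[0,0,0]}]'
python3 -m creep '[{"grip":0,"delta_pos":[0,0,-0.5],"rotation":[0,0,0]},{"grip":0,"delta_pos":[0,0,-1],"rotation":[0,0,0]},{"grip":0,"delta_pos":[0,0,-1],"rotation":[0,0,0]}]'
cat > look.py <<'E'
from fit import *
import sys
s=ctrl.snapshot("top");s2=ctrl.snapshot("scene")
for n,q in(("t",s),("s",s2)):
    for nm,c,zs in(("or",OR,(.08,)),("blue",BLUE,(.075,.09))):
        for b,st in blobs(q,*c):
            X=unp(q,b,zs[0])
            if X[0]<.7 and -.4<X[1]<.3 and st[4]<400:
                print(n,nm,b,st[2:]," ".join(f"z{z}: {unp(q,b,z)[:2].round(3)} A{inv(A,unp(q,b,z)).round(3)} T{inv(T,unp(q,b,z)).round(3)}" for z in zs))
print(ctrl.get_obs()["tool_pos"].round(4))
if len(sys.argv)>1:
    cv2.imwrite(f"pics/{sys.argv[1]}.png",np.hstack([cv2.resize(q["color"][60:280,110:400,::-1],None,fx=1.37,fy=1.37) for q in (s,s2)]))
E
python3 look.py a1
```

```text
clock: 8.7
tool_pos: [0.5393, -0.2833, 0.1556]
orientation: [-179.6, -0.1, -89.9]
force: [1.0, -0.2, 0.5]
opening: 0.0876
gripper_force: 0.0
clock: 9.0
tool_pos: [0.5397, -0.2839, 0.2581]
orientation: [-179.4, -0.2, -89.9]
force: [-0.1, 0.5, -0.7]
opening: 0.0876
gripper_force: 0.0
t or [357.5 182.1] [8, 11, 53] z0.08: [ 0.548 -0.273] A[-0.062 -0.395] T[0.011 0.01 ]
t or [366.4 186.3] [6, 13, 47] z0.08: [ 0.536 -0.297] A[-0.074 -0.42 ] T[ 0.002 -0.016]
t blue [380.  178.6] [4, 23, 52] z0.075: [ 0.558 -0.339] A[-0.05  -0.461] T[ 0.031 -0.053] z0.09: [ 0.556 -0.334] A[-0.052 -0.456] T[ 0.027 -0.049]
s blue [238.4 134.9] [13, 11, 110] z0.075: [ 0.393 -0.231] A[-0.219 -0.361] T[-0.149  0.027] z0.09: [ 0.406 -0.216] A[-0.207 -0.345] T[-0.139  0.044]
s blue [215.5 155.8] [24, 29, 179] z0.075: [ 0.521 -0.196] A[-0.093 -0.32 ] T[-0.029  0.082] z0.09: [ 0.532 -0.182] A[-0.083 -0.305] T[-0.02   0.098]
s blue [179.9 160.6] [24, 27, 350] z0.075: [ 0.62  -0.253] A[ 0.009 -0.372] T[0.079 0.041] z0.09: [ 0.629 -0.238] A[ 0.017 -0.356] T[0.085 0.058]
s blue [253.3 154.7] [13, 11, 122] z0.075: [ 0.426 -0.119] A[-0.191 -0.247] T[-0.134  0.143] z0.09: [ 0.439 -0.105] A[-0.18  -0.233] T[-0.124  0.158]
[ 0.5371 -0.2824  0.2517]
```

View pics/a1.png

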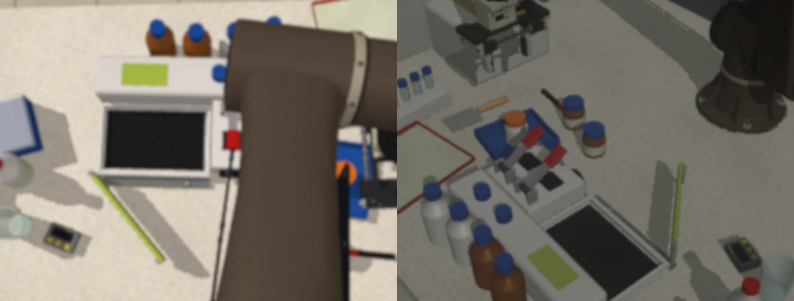

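The white bottle stands upright in the tray and the two full ones haven't moved. Next is the right full bottle.

```bash
python3 -m creep '[{"grip":0,"delta_pos":[-0.23,0.74,0],"rotation":[0,0,0]},{"grip":0,"delta_pos":[-0.23,0.74,0],"rotation":[0,0,0]}]'
python3 -m creep '[{"grip":0,"delta_pos":[-0.23,0.75,0],"rotation":[0,0,0]},{"grip":0,"delta_pos":[-0.23,0.75,0],"rotation":[0,0,0]},{"grip":0,"delta_pos":[-0.23,0.75,0],"rotation":[0,0,0]},{"grip":0,"delta_pos":[-0.23,0.75,0],"rotation":[0,0,0]}]'
python3 -m creep '[{"grip":0,"delta_pos":[0,0,0.5],"rotation":[0,0,0]},{"grip":0,"delta_pos":[0,0,1],"rotation":[0,0,0]},{"grip":0,"delta_pos":[0,0,1],"rotation":[0,0,0]}]'
python3 -m creep '[{"grip":0,"delta_pos":[0,0,0.3],"rotation":[0,0,0]},{"grip":0,"delta_pos":[0,0,0.6],"rotation":[0,0,0]},{"grip":0,"delta_pos":[0,0,0.9],"rotation":[0,0,0]},{"grip":0,"delta_pos":[0,0,1],"rotation":[0,0,0]},{"grip":0,"delta_pos":[0,0,1],"rotation":[0,0,0]}]'
python3 -m creep '[{"grip":0,"delta_pos":[0,0,0.08],"rotation":[0,0,0]},{"grip":1,"delta_pos":[0,0,0.08],"rotation":[0,0,0]},{"grip":1,"delta_pos":[0,0,0.08],"rotation":[0,0,0]},{"grip":1,"delta_pos":[0,0,0.08],"rotation":[0,0,0]},{"grip":1,"delta_pos":[0,0,0.08],"rotation":[0,0,0]}]'
python3 -m creep '[{"grip":1,"delta_pos":[0,0,0],"rotation":[0,0,0]},{"grip":1,"delta_pos":[0,0,0],"rotation":[0,0,0]},{"grip":1,"delta_pos":[0,0,0],"rotation":[0,0,0]}]'
```

```text
clock: 9.3
tool_pos: [0.4596, -0.2585, 0.2478]
orientation: [179.7, 0.1, -90.0]
force: [0.1, -0.1, 0.8]
opening: 0.0879
gripper_force: 0.0
clock: 9.7
tool_pos: [0.3869, -0.2363, 0.2499]
orientation: [180.0, 0.0, -90.0]
force: [0.4, -0.4, -0.0]
opening: 0.0877
gripper_force: 0.0
clock: 10.0
tool_pos: [0.3837, -0.2356, 0.1446]
orientation: [179.3, 0.2, -90.1]
force: [0.1, 0.1, 0.1]
opening: 0.0877
gripper_force: 0.0
clock: 10.5
tool_pos: [0.388, -0.2367, 0.0504]
orientation: [179.9, -0.0, -90.0]
force: [0.3, -0.3, -0.1]
opening: 0.0874
gripper_force: 0.0
clock: 11.0
tool_pos: [0.388, -0.2366, 0.0431]
orientation: [-179.9, -0.0, -90.0]
force: [-0.3, 0.5, 0.6]
opening: 0.0613
gripper_force: 0.0
clock: 11.3
tool_pos: [0.3878, -0.2366, 0.043]
orientation: [-180.0, -0.0, -90.0]
force: [-1.3, 2.2, 6.8]
opening: 0.0574
gripper_force: 30.0
```

```bash
python3 -m creep '[{"grip":1,"delta_pos":[0,0,-0.3],"rotation":[0,0,0]},{"grip":1,"delta_pos":[0,0,-0.6],"rotation":[0,0,0]},{"grip":1,"delta_pos":[0,0,-1],"rotation":[0,0,0]}]'
python3 -m creep '[{"grip":1,"delta_pos":[0,0,-0.4],"rotation":[0,0,0]},{"grip":1,"delta_pos":[0,0,-0.8],"rotation":[0,0,0]},{"grip":1,"delta_pos":[0,0,-1],"rotation":[0,0,0]}]'
python3 -m creep '[{"grip":1,"delta_pos":[-0.35,-0.2,-0.05],"rotation":[0,0,0]},{"grip":1,"delta_pos":[-0.81,-0.49,-0.1],"rotation":[0,0,0]},{"grip":1,"delta_pos":[-0.81,-0.49,-0.1],"rotation":[0,0,0]}]'
python3 -m creep '[{"grip":1,"delta_pos":[-0.4,-0.24,0],"rotation":[0,0,0]},{"grip":1,"delta_pos":[-0.81,-0.49,0],"rotation":[0,0,0]},{"grip":1,"delta_pos":[-0.81,-0.49,0],"rotation":[0,0,0]}]'
python3 -m creep '[{"grip":1,"delta_pos":[-0.4,-0.24,0],"rotation":[0,0,0]},{"grip":1,"delta_pos":[-0.81,-0.49,0],"rotation":[0,0,0]},{"grip":1,"delta_pos":[-0.81,-0.49,0],"rotation":[0,0,0]}]'
python3 -m creep '[{"grip":1,"delta_pos":[-0.4,-0.24,0],"rotation":[0,0,0]},{"grip":1,"delta_pos":[-0.81,-0.49,0],"rotation":[0,0,0]},{"grip":1,"delta_pos":[-0.81,-0.49,0],"rotation":[0,0,0]}]'
python3 -m creep '[{"grip":1,"delta_pos":[-0.4,-0.24,0],"rotation":[0,0,0]},{"grip":1,"delta_pos":[-0.82,-0.48,0],"rotation":[0,0,0]},{"grip":1,"delta_pos":[-0.82,-0.48,0],"rotation":[0,0,0]},{"grip":1,"delta_pos":[-0.82,-0.48,0],"rotation":[0,0,0]},{"grip":1,"delta_pos":[-0.82,-0.48,0],"rotation":[0,0,0]}]'
python3 look.py
```

```text
clock: 11.6
tool_pos: [0.3863, -0.2362, 0.1424]
orientation: [179.8, 0.1, -90.0]
force: [0.9, 0.1, -2.4]
opening: 0.0574
gripper_force: 30.0
clock: 11.9
tool_pos: [0.3885, -0.2368, 0.2461]
orientation: [-179.7, -0.1, -90.0]
force: [0.9, 0.4, -1.9]
opening: 0.0578
gripper_force: 30.0
clock: 12.2
tool_pos: [0.4388, -0.1525, 0.2532]
orientation: [-179.9, 0.0, -89.8]
force: [0.4, -0.4, -1.5]
opening: 0.0576
gripper_force: 30.0
clock: 12.5
tool_pos: [0.4877, -0.0711, 0.252]
orientation: [-180.0, 0.0, -89.8]
force: [0.2, -0.8, -2.0]
opening: 0.0574
gripper_force: 30.0
clock: 12.8
tool_pos: [0.5367, 0.0098, 0.2516]
orientation: [180.0, 0.0, -89.8]
force: [-0.9, 0.1, -1.7]
opening: 0.0572
gripper_force: 30.0
clock: 13.1
tool_pos: [0.5855, 0.0908, 0.2511]
orientation: [180.0, -0.0, -89.8]
force: [-1.4, -0.1, -1.9]
opening: 0.0579
gripper_force: 30.0
clock: 13.6
tool_pos: [0.6309, 0.1686, 0.252]
orientation: [179.9, -0.0, -90.0]
force: [0.5, -1.3, -1.8]
opening: 0.0574
gripper_force: 30.0
t or [360.1 186.3] [18, 17, 236] z0.08: [ 0.536 -0.28 ] A[-0.074 -0.402] T[-0.     0.002]
t blue [196.5 14
[... 547 characters left out ...]
137]
s or [195.7 144.9] [14, 9, 99] z0.08: [ 0.538 -0.279] A[-0.072 -0.402] T[0.001 0.003]
s blue [207.9 147.9] [6, 10, 33] z0.075: [ 0.514 -0.245] A[-0.098 -0.369] T[-0.028  0.033] z0.09: [ 0.525 -0.229] A[-0.088 -0.353] T[-0.019  0.05 ]
s blue [180.6 161.3] [28, 27, 380] z0.075: [ 0.621 -0.249] A[ 0.009 -0.368] T[0.078 0.045] z0.09: [ 0.63  -0.234] A[ 0.017 -0.352] T[0.085 0.062]
s blue [219.6 160.6] [12, 10, 57] z0.075: [ 0.526 -0.169] A[-0.089 -0.292] T[-0.028  0.109] z0.09: [ 0.537 -0.155] A[-0.079 -0.278] T[-0.02   0.125]
s blue [277.2 187.1] [9, 11, 51] z0.075: [0.475 0.042] A[-0.151 -0.085] T[-0.112  0.309] z0.09: [0.486 0.052] A[-0.14  -0.073] T[-0.102  0.321]
[0.631  0.1684 0.2528]
```

```bash
python3 -m creep '[{"grip":1,"delta_pos":[0,0,0.4],"rotation":[0,0,0]},{"grip":1,"delta_pos":[0,0,0.8],"rotation":[0,0,0]},{"grip":1,"delta_pos":[0,0,1],"rotation":[0,0,0]}]'
python3 -m creep '[{"grip":1,"delta_pos":[0,0,0.3],"rotation":[0,0,0]},{"grip":1,"delta_pos":[0,0,0.6],"rotation":[0,0,0]},{"grip":1,"delta_pos":[0,0,0.8],"rotation":[0,0,0]},{"grip":1,"delta_pos":[0,0,0.87],"rotation":[0,0,0]},{"grip":1,"delta_pos":[0,0,0.87],"rotation":[0,0,0]}]'
python3 -m creep '[{"grip":1,"delta_pos":[0,0,0.03],"rotation":[0,0,0]},{"grip":1,"delta_pos":[0,0,0.06],"rotation":[0,0,0]},{"grip":1,"delta_pos":[0,0,0.06],"rotation":[0,0,0]},{"grip":1,"delta_pos":[0,0,0.06],"rotation":[0,0,0]}]'
python3 -m creep '[{"grip":0,"delta_pos":[0,0,0],"rotation":[0,0,0]},{"grip":0,"delta_pos":[0,0,0],"rotation":[0,0,0]},{"grip":0,"delta_pos":[0,0,0],"rotation":[0,0,0]},{"grip":0,"delta_pos":[0,0,0],"rotation":[0,0,0]},{"grip":0,"delta_pos":[0,0,0],"rotation":[0,0,0]}]'
python3 -m creep '[{"grip":0,"delta_pos":[0,0,-0.3],"rotation":[0,0,0]},{"grip":0,"delta_pos":[0,0,-0.7],"rotation":[0,0,0]},{"grip":0,"delta_pos":[0,0,-1],"rotation":[0,0,0]},{"grip":0,"delta_pos":[0,0,-1],"rotation":[0,0,0]}]'
python3 -m creep '[{"grip":0,"delta_pos":[0,0,-0.5],"rotation":[0,0,0]},{"grip":0,"delta_pos":[0,0,-1],"rotation":[0,0,0]},{"grip":0,"delta_pos":[0,0,-1],"rotation":[0,0,0]}]'
python3 look.py a2
```

```text
clock: 14.0
tool_pos: [0.6295, 0.1679, 0.1497]
orientation: [179.8, -0.1, -90.1]
force: [-0.8, 0.1, -2.4]
opening: 0.0573
gripper_force: 30.0
clock: 14.5
tool_pos: [0.6311, 0.1687, 0.0652]
orientation: [179.9, -0.0, -90.0]
force: [-0.3, -0.0, -1.8]
opening: 0.0573
gripper_force: 30.0
clock: 14.9
tool_pos: [0.6317, 0.1697, 0.0602]
orientation: [-180.0, 0.0, -90.0]
force: [0.4, -0.0, -2.0]
opening: 0.0572
gripper_force: 30.0
clock: 15.4
tool_pos: [0.6316, 0.1696, 0.0596]
orientation: [-180.0, -0.0, -90.0]
force: [-0.4, 1.1, 0.7]
opening: 0.0864
gripper_force: 0.0
clock: 15.8
tool_pos: [0.634, 0.1706, 0.165]
orientation: [-179.6, 0.2, -89.9]
force: [1.0, -0.1, -0.5]
opening: 0.0879
gripper_force: 0.0
clock: 16.1
tool_pos: [0.6346, 0.1704, 0.2675]
orientation: [-179.4, 0.2, -89.9]
force: [0.8, 0.4, 1.1]
opening: 0.0879
gripper_force: 0.0
t or [360.1 186.3] [18, 17, 236] z0.08: [ 0.536 -0.28 ] A[-0.074 -0.402] T[-0.     0.002]
t blue [206.  155.4] [14, 19, 187] z0.075: [0.638 0.161] A[0.006 0.043] T[0.03  0.453] z0.09: [0.634 0.159] A[0.003 0.04 ] T[0.027 0.45 ]
t blue [322.9 199.8] [9, 9
[... 258 characters left out ...]
.141  0.137]
s or [195.8 144.9] [14, 9, 97] z0.08: [ 0.538 -0.279] A[-0.072 -0.401] T[0.001 0.003]
s blue [208.1 147.8] [6, 9, 33] z0.075: [ 0.514 -0.245] A[-0.098 -0.369] T[-0.028  0.033] z0.09: [ 0.524 -0.229] A[-0.088 -0.353] T[-0.02  0.05]
s blue [180.7 161.3] [28, 27, 382] z0.075: [ 0.62  -0.249] A[ 0.009 -0.368] T[0.078 0.045] z0.09: [ 0.629 -0.233] A[ 0.017 -0.352] T[0.084 0.062]
s blue [219.3 160.5] [11, 9, 49] z0.075: [ 0.527 -0.17 ] A[-0.089 -0.293] T[-0.027  0.109] z0.09: [ 0.537 -0.156] A[-0.079 -0.279] T[-0.019  0.124]
s blue [268.2 236.6] [20, 18, 263] z0.075: [0.627 0.162] A[-0.004  0.043] T[0.019 0.452] z0.09: [0.636 0.171] A[0.004 0.052] T[0.027 0.462]
[0.6318 0.1699 0.2609]
```

View pics/a2.png

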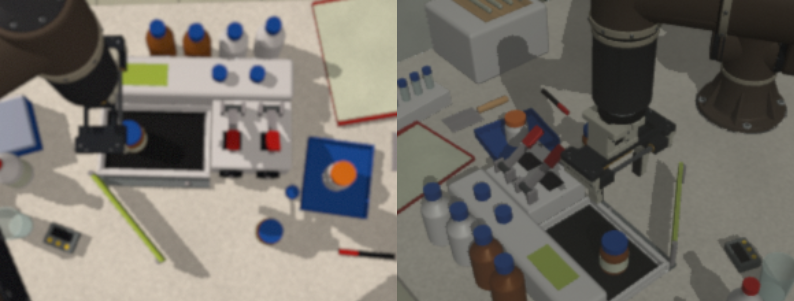

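The first full bottle stands in the bay (image (614,250)) and the empty is in the tray. Now the second full bottle, at (0.421,-0.125).

```bash
python3 -m creep '[{"grip":0,"delta_pos":[0.98,0.7,0],"rotation":[0,0,0]},{"grip":0,"delta_pos":[0.98,0.7,0],"rotation":[0,0,0]},{"grip":0,"delta_pos":[0.98,0.7,0],"rotation":[0,0,0]}]'
python3 -m creep '[{"grip":0,"delta_pos":[0.98,0.7,0],"rotation":[0,0,0]},{"grip":0,"delta_pos":[0.98,0.7,0],"rotation":[0,0,0]},{"grip":0,"delta_pos":[0.98,0.7,0],"rotation":[0,0,0]}]'
python3 -m creep '[{"grip":0,"delta_pos":[0.98,0.7,0],"rotation":[0,0,0]},{"grip":0,"delta_pos":[0.98,0.7,0],"rotation":[0,0,0]},{"grip":0,"delta_pos":[0.98,0.7,0],"rotation":[0,0,0]},{"grip":0,"delta_pos":[0.98,0.7,0],"rotation":[0,0,0]},{"grip":0,"delta_pos":[0.98,0.7,0],"rotation":[0,0,0]}]'
python3 -m creep '[{"grip":0,"delta_pos":[0,0,0.5],"rotation":[0,0,0]},{"grip":0,"delta_pos":[0,0,1],"rotation":[0,0,0]},{"grip":0,"delta_pos":[0,0,1],"rotation":[0,0,0]}]'
python3 - <<'E'
from h import *
s=ctrl.snapshot("scene")
for b,st in blobs(s,*BLUE):
    X=unp(s,b,.075)
    if .38<X[0]<.46 and -.2<X[1]<-.05: print(b,st,X.round(3))
print(ctrl.get_obs()["tool_pos"])
E
```

```text
clock: 16.5
tool_pos: [0.5583, 0.0689, 0.2579]
orientation: [179.8, -0.1, -90.0]
force: [0.5, 0.8, -0.4]
opening: 0.0879
gripper_force: 0.0
clock: 16.8
tool_pos: [0.4884, -0.0289, 0.2583]
orientation: [179.9, -0.0, -90.1]
force: [0.3, 0.7, -0.7]
opening: 0.0876
gripper_force: 0.0
clock: 17.3
tool_pos: [0.4214, -0.1247, 0.259]
orientation: [180.0, 0.0, -90.0]
force: [0.1, 1.3, -0.7]
opening: 0.0877
gripper_force: 0.0
clock: 17.6
tool_pos: [0.4177, -0.1239, 0.1539]
orientation: [179.3, -0.0, -90.0]
force: [-0.0, -0.1, 0.3]
opening: 0.0874
gripper_force: 0.0
[253.3 154.6] [247, 149, 14, 12, 130] [ 0.426 -0.119  0.075]
[ 0.42011879 -0.12415639  0.15741243]
```

```bash
python3 -m creep '[{"grip":0,"delta_pos":[0,0,0.3],"rotation":[0,0,0]},{"grip":0,"delta_pos":[0,0,0.6],"rotation":[0,0,0]},{"grip":0,"delta_pos":[0,0,0.9],"rotation":[0,0,0]},{"grip":0,"delta_pos":[0,0,1],"rotation":[0,0,0]},{"grip":0,"delta_pos":[0,0,1],"rotation":[0,0,0]}]'
python3 -m creep '[{"grip":0,"delta_pos":[0,0,0.17],"rotation":[0,0,0]},{"grip":1,"delta_pos":[0,0,0.17],"rotation":[0,0,0]},{"grip":1,"delta_pos":[0,0,0.17],"rotation":[0,0,0]},{"grip":1,"delta_pos":[0,0,0.17],"rotation":[0,0,0]},{"grip":1,"delta_pos":[0,0,0.17],"rotation":[0,0,0]}]'
python3 -m creep '[{"grip":1,"delta_pos":[0,0,0],"rotation":[0,0,0]},{"grip":1,"delta_pos":[0,0,0],"rotation":[0,0,0]},{"grip":1,"delta_pos":[0,0,0],"rotation":[0,0,0]}]'
python3 -m creep '[{"grip":1,"delta_pos":[0,0,-0.3],"rotation":[0,0,0]},{"grip":1,"delta_pos":[0,0,-0.6],"rotation":[0,0,0]},{"grip":1,"delta_pos":[0,0,-1],"rotation":[0,0,0]}]'
python3 -m creep '[{"grip":1,"delta_pos":[0,0,-0.4],"rotation":[0,0,0]},{"grip":1,"delta_pos":[0,0,-0.8],"rotation":[0,0,0]},{"grip":1,"delta_pos":[0,0,-1],"rotation":[0,0,0]},{"grip":1,"delta_pos":[0,0,-1],"rotation":[0,0,0]},{"grip":1,"delta_pos":[0,0,-1],"rotation":[0,0,0]}]'
```

```text
clock: 18.15
tool_pos: [0.4225, -0.1242, 0.06]
orientation: [179.9, -0.0, -89.9]
force: [-0.8, -0.1, -0.1]
opening: 0.0878
gripper_force: 0.0
clock: 18.65
tool_pos: [0.4223, -0.1244, 0.0436]
orientation: [-179.9, 0.0, -90.0]
force: [-1.9, -0.1, 2.4]
opening: 0.0612
gripper_force: 1.7
clock: 18.95
tool_pos: [0.4216, -0.1245, 0.0433]
orientation: [-180.0, -0.0, -90.0]
force: [-2.5, 1.4, 9.5]
opening: 0.0573
gripper_force: 30.0
clock: 19.25
tool_pos: [0.4202, -0.1246, 0.1428]
orientation: [179.8, -0.0, -90.0]
force: [1.9, 0.2, -2.4]
opening: 0.0572
gripper_force: 30.0
clock: 19.75
tool_pos: [0.421, -0.1244, 0.2423]
orientation: [-180.0, 0.0, -90.0]
force: [0.3, 0.1, -3.2]
opening: 0.0575
gripper_force: 30.0
```

```bash
python3 -m creep '[{"grip":1,"delta_pos":[-0.3,-0.3,-0.1],"rotation":[0,0,0]},{"grip":1,"delta_pos":[-0.68,-0.69,-0.1],"rotation":[0,0,0]},{"grip":1,"delta_pos":[-0.68,-0.69,-0.1],"rotation":[0,0,0]}]'
python3 -m creep '[{"grip":1,"delta_pos":[-0.34,-0.34,0],"rotation":[0,0,0]},{"grip":1,"delta_pos":[-0.68,-0.69,0],"rotation":[0,0,0]},{"grip":1,"delta_pos":[-0.68,-0.69,0],"rotation":[0,0,0]}]'
python3 -m creep '[{"grip":1,"delta_pos":[-0.34,-0.34,0],"rotation":[0,0,0]},{"grip":1,"delta_pos":[-0.68,-0.69,0],"rotation":[0,0,0]},{"grip":1,"delta_pos":[-0.68,-0.69,0],"rotation":[0,0,0]},{"grip":1,"delta_pos":[-0.68,-0.69,0],"rotation":[0,0,0]},{"grip":1,"delta_pos":[-0.68,-0.69,0],"rotation":[0,0,0]}]'
python3 look.py a3
```

```text
clock: 20.05
tool_pos: [0.4931, -0.0539, 0.2508]
orientation: [179.9, -0.0, -89.9]
force: [-1.8, -0.6, -2.7]
opening: 0.0573
gripper_force: 30.0
clock: 20.35
tool_pos: [0.5621, 0.0146, 0.2495]
orientation: [179.8, -0.1, -89.9]
force: [-0.6, -0.3, -3.5]
opening: 0.0573
gripper_force: 30.0
clock: 20.85
tool_pos: [0.6274, 0.0789, 0.251]
orientation: [179.8, -0.1, -90.0]
force: [0.5, -0.1, -1.7]
opening: 0.0576
gripper_force: 30.0
t or [360. 186.] [17, 17, 241] z0.08: [ 0.537 -0.279] A[-0.073 -0.402] T[0.    0.002]
t blue [206.3 142.9] [14, 16, 150] z0.075: [0.675 0.16 ] A[0.044 0.044] T[0.067 0.458] z0.09: [0.671 0.158] A[0.04  0.041] T[0.063 0.455]
t blue [225.9 145. ] [14, 8, 92] z0.075: [0.667 0.103] A[ 0.039 -0.014] T[0.069 0.4  ] z0.09: [0.663 0.101] A[ 0.035 -0.016] T[0.065 0.398]
t blue [323.  199.7] [9, 9, 58] z0.075: [ 0.501 -0.173] A[-0.115 -0.298] T[-0.052  0.101] z0.09: [ 0.499 -0.171] A[-0.117 -0.296] T[-0.054  0.103]
s or [191.2 145.6] [6, 6, 21] z0.08: [ 0.551 -0.286] A[-0.059 -0.408] T[ 0.016 -0.002]
s blue [208.3 147.2] [8, 10, 54] z0.075: [ 0.511 -0.247] A[-0.101 -0.371] T[-0.03  0.03] z0.09: [ 0.522 -0.231] A[-0.091 -0.355] T[-0.022  0.047]
s blue [180.8 161.6] [28, 27, 390] z0.075: [ 0.621 -0.247] A[ 0.009 -0.366] T[0.078 0.047] z0.09: [ 0.63  -0.232] A[ 0.017 -0.35 ] T[0.085 0.064]
s blue [251.7 167.8] [11, 12, 70] z0.075: [ 0.473 -0.075] A[-0.147 -0.201] T[-0.095  0.194] z0.09: [ 0.485 -0.062] A[-0.136 -0.188] T[-0.086  0.208]
s blue [252.7 241.4] [20, 18, 276] z0.075: [0.669 0.147] A[0.038 0.029] T[0.063 0.444] z0.09: [0.677 0.156] A[0.046 0.039] T[0.07  0.454]
[0.6277 0.0787 0.2523]
```

```bash
python3 -m creep '[{"grip":1,"delta_pos":[0,0,0.4],"rotation":[0,0,0]},{"grip":1,"delta_pos":[0,0,0.8],"rotation":[0,0,0]},{"grip":1,"delta_pos":[0,0,1],"rotation":[0,0,0]}]'
python3 -m creep '[{"grip":1,"delta_pos":[0,0,0.3],"rotation":[0,0,0]},{"grip":1,"delta_pos":[0,0,0.6],"rotation":[0,0,0]},{"grip":1,"delta_pos":[0,0,0.8],"rotation":[0,0,0]},{"grip":1,"delta_pos":[0,0,0.87],"rotation":[0,0,0]},{"grip":1,"delta_pos":[0,0,0.87],"rotation":[0,0,0]}]'
python3 -m creep '[{"grip":1,"delta_pos":[0,0,0.03],"rotation":[0,0,0]},{"grip":1,"delta_pos":[0,0,0.06],"rotation":[0,0,0]},{"grip":1,"delta_pos":[0,0,0.06],"rotation":[0,0,0]},{"grip":1,"delta_pos":[0,0,0.06],"rotation":[0,0,0]}]'
python3 -m creep '[{"grip":0,"delta_pos":[0,0,0],"rotation":[0,0,0]},{"grip":0,"delta_pos":[0,0,0],"rotation":[0,0,0]},{"grip":0,"delta_pos":[0,0,0],"rotation":[0,0,0]},{"grip":0,"delta_pos":[0,0,0],"rotation":[0,0,0]},{"grip":0,"delta_pos":[0,0,0],"rotation":[0,0,0]}]'
python3 -m creep '[{"grip":0,"delta_pos":[0,0,-0.3],"rotation":[0,0,0]},{"grip":0,"delta_pos":[0,0,-0.7],"rotation":[0,0,0]},{"grip":0,"delta_pos":[0,0,-1],"rotation":[0,0,0]},{"grip":0,"delta_pos":[0,0,-1],"rotation":[0,0,0]}]'
python3 -m creep '[{"grip":0,"delta_pos":[0,0,-0.5],"rotation":[0,0,0]},{"grip":0,"delta_pos":[0,0,-1],"rotation":[0,0,0]},{"grip":0,"delta_pos":[0,0,-1],"rotation":[0,0,0]}]'
python3 look.py a4
```

```text
clock: 21.25
tool_pos: [0.6262, 0.0783, 0.1497]
orientation: [179.8, -0.0, -90.1]
force: [-0.4, -0.1, -2.2]
opening: 0.0574
gripper_force: 30.0
clock: 21.75
tool_pos: [0.6279, 0.0789, 0.0653]
orientation: [179.9, -0.0, -90.0]
force: [0.2, -0.5, -1.9]
opening: 0.0575
gripper_force: 30.0
clock: 22.15
tool_pos: [0.6288, 0.0797, 0.0601]
orientation: [-180.0, 0.0, -90.0]
force: [-0.4, 0.3, -2.2]
opening: 0.0574
gripper_force: 30.0
clock: 22.65
tool_pos: [0.6286, 0.0796, 0.0597]
orientation: [-180.0, 0.0, -90.0]
force: [0.3, 0.2, -0.2]
opening: 0.0868
gripper_force: 0.0
clock: 23.05
tool_pos: [0.6312, 0.0803, 0.1648]
orientation: [-179.5, 0.1, -89.9]
force: [0.2, -0.4, -0.4]
opening: 0.0879
gripper_force: 0.0
clock: 23.35
tool_pos: [0.6318, 0.08, 0.2674]
orientation: [-179.3, 0.1, -89.9]
force: [0.4, 0.1, 0.6]
opening: 0.0876
gripper_force: 0.0
t or [360.1 186.1] [17, 17, 239] z0.08: [ 0.537 -0.28 ] A[-0.074 -0.403] T[0.    0.002]
t blue [206.1 142.4] [13, 18, 157] z0.075: [0.677 0.161] A[0.045 0.044] T[0.068 0.459] z0.09: [0.672 0.159] A[0.041 0.042] T[0.065 0.456]
t blue [216.  142.8] [3
[... 154 characters left out ...]
0.5   -0.174] A[-0.115 -0.298] T[-0.053  0.101] z0.09: [ 0.498 -0.171] A[-0.117 -0.296] T[-0.055  0.103]
s blue [207.2 145.2] [6, 8, 26] z0.075: [ 0.507 -0.257] A[-0.104 -0.382] T[-0.032  0.019] z0.09: [ 0.518 -0.242] A[-0.094 -0.366] T[-0.024  0.036]
s blue [180.8 161.7] [28, 27, 385] z0.075: [ 0.621 -0.247] A[ 0.009 -0.366] T[0.079 0.047] z0.09: [ 0.63  -0.232] A[ 0.018 -0.35 ] T[0.085 0.064]
s blue [247.1 217.8] [19, 16, 225] z0.075: [0.624 0.074] A[-0.003 -0.046] T[0.03  0.364] z0.09: [0.633 0.084] A[ 0.005 -0.035] T[0.038 0.376]
s blue [252.8 241.6] [20, 17, 268] z0.075: [0.669 0.147] A[0.039 0.03 ] T[0.063 0.444] z0.09: [0.677 0.156] A[0.046 0.04 ] T[0.07  0.454]
[0.6289 0.0799 0.2609]
```

View pics/a4.png

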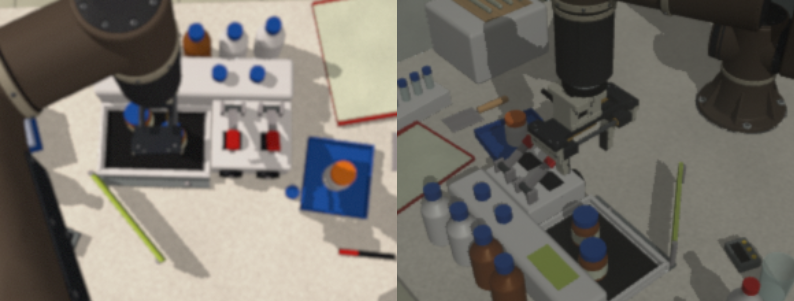

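Both full bottles stand in the bay. The left one has been nudged to the back, at about analyser (0.042, 0.036), which is upright and within limits. Next are the levers, with the jaws closed.

```bash
python3 -m creep '[{"grip":1,"delta_pos":[0.65,0.19,0],"rotation":[0,0,0]},{"grip":1,"delta_pos":[0.65,0.19,0],"rotation":[0,0,0]},{"grip":1,"delta_pos":[0.65,0.19,0],"rotation":[0,0,0]}]'
python3 -m creep '[{"grip":1,"delta_pos":[0.64,0.19,0],"rotation":[0,0,0]},{"grip":1,"delta_pos":[0.64,0.19,0.3],"rotation":[0,0,0]},{"grip":1,"delta_pos":[0.64,0.19,0.6],"rotation":[0,0,0]},{"grip":1,"delta_pos":[0.64,0.19,0.6],"rotation":[0,0,0]},{"grip":1,"delta_pos":[0.64,0.19,0.6],"rotation":[0,0,0]}]'
python3 look.py a5
```

```text
clock: 23.75
tool_pos: [0.6081, 0.0124, 0.2582]
orientation: [179.9, -0.0, -90.1]
force: [0.3, 0.9, -0.4]
opening: 0.0689
gripper_force: 0.0
clock: 24.25
tool_pos: [0.5907, -0.0492, 0.1992]
orientation: [179.9, -0.1, -90.0]
force: [0.8, -0.1, 1.0]
opening: 0.0292
gripper_force: 0.0
t or [360.  186.5] [17, 16, 226] z0.08: [ 0.536 -0.279] A[-0.075 -0.402] T[-0.001  0.002]
t blue [235.3 159.7] [18, 12, 144] z0.075: [0.623 0.076] A[-0.004 -0.043] T[0.029 0.366] z0.09: [0.619 0.075] A[-0.008 -0.045] T[0.026 0.365]
t blue [323.1 199.8] [9, 9, 63] z0.075: [ 0.5   -0.174] A[-0.115 -0.298] T[-0.053  0.101] z0.09: [ 0.499 -0.171] A[-0.117 -0.296] T[-0.055  0.103]
s blue [180.9 162.8] [29, 24, 362] z0.075: [ 0.624 -0.242] A[ 0.012 -0.361] T[0.081 0.052] z0.09: [ 0.633 -0.227] A[ 0.02  -0.345] T[0.087 0.069]
s blue [247.1 217.8] [18, 15, 219] z0.075: [0.624 0.074] A[-0.003 -0.046] T[0.03  0.364] z0.09: [0.633 0.084] A[ 0.005 -0.035] T[0.038 0.376]
s blue [252.8 241.7] [20, 17, 266] z0.075: [0.669 0.148] A[0.039 0.03 ] T[0.063 0.445] z0.09: [0.678 0.157] A[0.047 0.04 ] T[0.07  0.455]
[ 0.5917 -0.0488  0.2008]
```

View pics/a5.png

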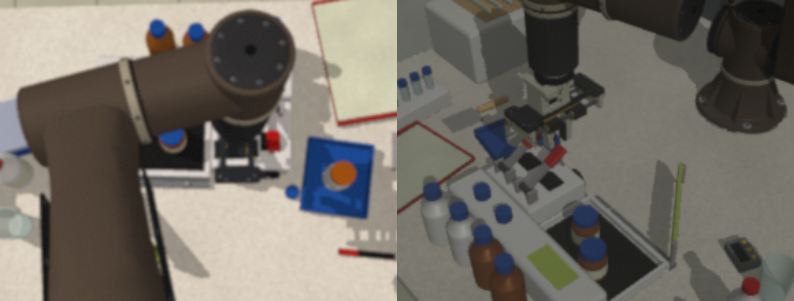

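```bash
python3 -m creep '[{"grip":1,"delta_pos":[0,0,0],"rotation":[0,0,0]},{"grip":1,"delta_pos":[0,0,0.15],"rotation":[0,0,0]},{"grip":1,"delta_pos":[0,0,0.3],"rotation":[0,0,0]},{"grip":1,"delta_pos":[0,0,0.4],"rotation":[0,0,0]},{"grip":1,"delta_pos":[0,0,0.5],"rotation":[0,0,0]}]'
python3 -m creep '[{"grip":1,"delta_pos":[0,0,0.06],"rotation":[0,0,0]},{"grip":1,"delta_pos":[0,0,0.12],"rotation":[0,0,0]},{"grip":1,"delta_pos":[0,0,0.18],"rotation":[0,0,0]},{"grip":1,"delta_pos":[0,0,0.22],"rotation":[0,0,0]},{"grip":1,"delta_pos":[0,0,0.22],"rotation":[0,0,0]}]'
```

```text
clock: 24.85
tool_pos: [0.5911, -0.0492, 0.15]
orientation: [-179.9, 0.0, -89.9]
force: [-0.6, 0.2, 2.5]
opening: 0.0003
gripper_force: 1.1
clock: 25.35
tool_pos: [0.5904, -0.0495, 0.1271]
orientation: [180.0, 0.0, -90.0]
force: [-0.6, 0.2, -0.4]
opening: 0.0
gripper_force: 0.0
```

```bash
python3 -m creep '[{"grip":1,"delta_pos":[0,0,0.02],"rotation":[0,0,0]},{"grip":1,"delta_pos":[0,0,0.03],"rotation":[0,0,0]},{"grip":1,"delta_pos":[0,0,0.03],"rotation":[0,0,0]}]'
python3 -m creep '[{"grip":1,"delta_pos":[0,0,-0.4],"rotation":[0,0,0]},{"grip":1,"delta_pos":[0,0,-0.8],"rotation":[0,0,0]},{"grip":1,"delta_pos":[0,0,-0.8],"rotation":[0,0,0]}]'
python3 -m creep '[{"grip":1,"delta_pos":[0.4,0.02,0],"rotation":[0,0,0]},{"grip":1,"delta_pos":[0.8,0.04,0],"rotation":[0,0,0]},{"grip":1,"delta_pos":[0.8,0.04,0],"rotation":[0,0,0]},{"grip":1,"delta_pos":[0.8,0.04,0],"rotation":[0,0,0]}]'
python3 -m creep '[{"grip":1,"delta_pos":[0,0,0.3],"rotation":[0,0,0]},{"grip":1,"delta_pos":[0,0,0.5],"rotation":[0,0,0]},{"grip":1,"delta_pos":[0,0,0.5],"rotation":[0,0,0]}]'
python3 -m creep '[{"grip":1,"delta_pos":[0,0,0.06],"rotation":[0,0,0]},{"grip":1,"delta_pos":[0,0,0.12],"rotation":[0,0,0]},{"grip":1,"delta_pos":[0,0,0.18],"rotation":[0,0,0]},{"grip":1,"delta_pos":[0,0,0.24],"rotation":[0,0,0]},{"grip":1,"delta_pos":[0,0,0.26],"rotation":[0,0,0]}]'
```

```text
clock: 25.65
tool_pos: [0.5908, -0.0494, 0.1244]
orientation: [-180.0, 0.0, -90.0]
force: [-0.1, -0.5, -0.2]
opening: 0.0005
gripper_force: 0.1
clock: 25.95
tool_pos: [0.5938, -0.0494, 0.2105]
orientation: [-179.5, 0.0, -89.9]
force: [0.5, 0.4, 0.3]
opening: 0.0005
gripper_force: 0.0
clock: 26.35
tool_pos: [0.5865, -0.1303, 0.2043]
orientation: [-180.0, 0.0, -90.1]
force: [0.3, -0.1, 0.0]
opening: 0.0004
gripper_force: 0.0
clock: 26.65
tool_pos: [0.585, -0.1286, 0.1519]
orientation: [179.7, 0.0, -90.0]
force: [-0.7, 1.1, 2.1]
opening: 0.0006
gripper_force: 0.3
clock: 27.15
tool_pos: [0.5862, -0.1295, 0.1284]
orientation: [180.0, -0.0, -90.0]
force: [-4.0, 1.5, 8.5]
opening: 0.0005
gripper_force: 4.0
```

Force of 8.5 N: the right lever is at its catch. I'll push on, then retreat and check.

```bash
python3 -m creep '[{"grip":1,"delta_pos":[0,0,0.03],"rotation":[0,0,0]},{"grip":1,"delta_pos":[0,0,0.05],"rotation":[0,0,0]},{"grip":1,"delta_pos":[0,0,0.05],"rotation":[0,0,0]},{"grip":1,"delta_pos":[0,0,0.05],"rotation":[0,0,0]}]'
python3 -m creep '[{"grip":1,"delta_pos":[0,0,-0.4],"rotation":[0,0,0]},{"grip":1,"delta_pos":[0,0,-0.8],"rotation":[0,0,0]},{"grip":1,"delta_pos":[0,0,-1],"rotation":[0,0,0]}]'
python3 -m creep '[{"grip":1,"delta_pos":[0.4,0.5,-0.4],"rotation":[0,0,0]},{"grip":1,"delta_pos":[0.8,1,-0.4],"rotation":[0,0,0]},{"grip":1,"delta_pos":[0.8,1,-0.4],"rotation":[0,0,0]},{"grip":1,"delta_pos":[0.8,1,-0.4],"rotation":[0,0,0]}]'
python3 look.py a6
```

```text
clock: 27.55
tool_pos: [0.5863, -0.1295, 0.1234]
orientation: [180.0, 0.0, -90.0]
force: [-2.5, 0.3, 3.8]
opening: 0.0002
gripper_force: 1.7
clock: 27.85
tool_pos: [0.5884, -0.1297, 0.227]
orientation: [-179.7, -0.0, -90.0]
force: [1.1, 0.4, -0.5]
opening: 0.0
gripper_force: 0.0
clock: 28.25
tool_pos: [0.4845, -0.2114, 0.265]
orientation: [-179.8, -0.0, -90.1]
force: [0.2, 0.2, -0.5]
opening: 0.0007
gripper_force: 0.0
t blue [208.8 142.3] [19, 17, 239] z0.075: [0.677 0.153] A[0.046 0.036] T[0.07  0.451] z0.09: [0.673 0.151] A[0.042 0.034] T[0.066 0.448]
t blue [323.5 200.8] [9, 7, 45] z0.075: [ 0.497 -0.175] A[-0.118 -0.3  ] T[-0.055  0.099] z0.09: [ 0.496 -0.172] A[-0.12  -0.297] T[-0.057  0.101]
t blue [336.1 206.3] [15, 16, 182] z0.075: [ 0.481 -0.21 ] A[-0.133 -0.335] T[-0.066  0.062] z0.09: [ 0.48  -0.207] A[-0.134 -0.332] T[-0.068  0.065]
t blue [362.9 212.8] [18, 9, 143] z0.075: [ 0.461 -0.284] A[-0.149 -0.411] T[-0.074 -0.015] z0.09: [ 0.46 -0.28] A[-0.15  -0.407] T[-0.076 -0.011]
t blue [376. 214.] [3, 9, 25] z0.075: [ 0.457 -0.321] A[-0.151 -0.448] T[-0.072 -0.052] z0.09: [ 0.456 -0.316] A[-0.153 -0.443] T[-0.074 -0.047]
s blue [213.6 155.8] [24, 30, 265] z0.075: [ 0.526 -0.2  ] A[-0.088 -0.324] T[-0.023  0.078] z0.09: [ 0.536 -0.186] A[-0.079 -0.309] T[-0.015  0.094]
s blue [181.3 161.8] [31, 27, 398] z0.075: [ 0.62  -0.246] A[ 0.008 -0.365] T[0.077 0.049] z0.09: [ 0.629 -0.23 ] A[ 0.017 -0.349] T[0.084 0.065]
s blue [247.2 217.8] [18, 15, 220] z0.075: [0.624 0.074] A[-0.003 -0.045] T[0.03  0.365] z0.09: [0.633 0.084] A[ 0.005 -0.035] T[0.037 0.376]
s blue [252.8 241.7] [19, 17, 267] z0.075: [0.669 0.148] A[0.039 0.03 ] T[0.063 0.445] z0.09: [0.678 0.157] A[0.047 0.04 ] T[0.07  0.455]
[ 0.4866 -0.21    0.264 ]
```

View pics/a6.png

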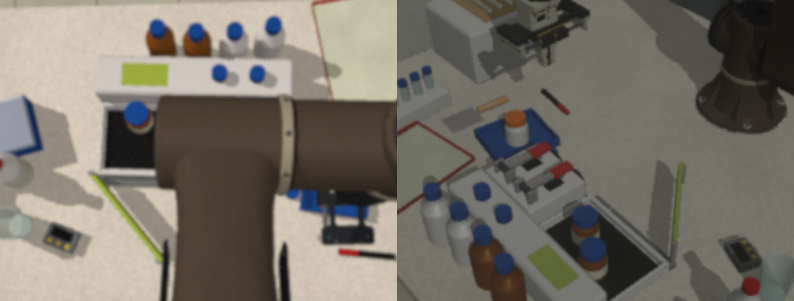

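The scene view shows both red pads lying level, the bottles standing and the door still open. I'll measure the pads and work out the door path.

Run:
```python
from fit import *
s2=ctrl.snapshot("scene")
h=cv2.cvtColor(s2["color"],cv2.COLOR_RGB2HSV)
m=cv2.inRange(h,(0,130,60),(6,255,255))|cv2.inRange(h,(172,130,60),(180,255,255))
n,l,st,c=cv2.connectedComponentsWithStats(m)
for i in range(1,n):
    if st[i,4]>15:
        print(c[i].round(1),st[i].tolist(),unp(s2,c[i],.101).round(3),unp(s2,c[i],.148).round(3))
for x,y in((-.037,-.17),(-.037,-.25)): print("exp down",prj(s2,[*w(A,x,y),.101]).round(1),"raised",prj(s2,[*w(A,x+.016,y),.148]).round(1))
H=w(A,-.088,.124); p=ctrl.get_obs()["tool_pos"]; prev=None
def C(th,so,r=.165):
    a=A[2]-np.pi/2-th; b=A[2]+np.pi-th
    return H+r*np.array([np.cos(a),np.sin(a)])+so*np.array([np.cos(b),np.sin(b)])
pts=[C(.84,.06)]+[C(t,.026) for t in(.84,.7,.55,.4,.25,.15,.08,.04,0,-.03)]
prev=p[:2]
for q in pts:
    d=q-prev; print(q.round(4),np.hypot(*q).round(3),"tool",(-d[1]*10).round(3),(-d[0]*10).round(3)); prev=q
```

```text
[230.4 138.8] [227, 136, 8, 7, 24] [ 0.449 -0.206  0.101] [ 0.487 -0.158  0.148]
[ 77.2 193.8] [48, 149, 77, 80, 374] [ 0.938 -0.302  0.101] [ 0.95  -0.249  0.148]
[213.8 168.9] [206, 163, 16, 13, 101] [ 0.582 -0.126  0.101] [ 0.613 -0.082  0.148]
[229.7 183.2] [222, 178, 16, 12, 105] [ 0.587 -0.045  0.101] [ 0.618 -0.006  0.148]
[368.  268.4] [363, 262, 12, 14, 131] [0.53  0.414 0.101] [0.564 0.429 0.148]
exp down [229.5 182.1] raised [224.4 172.5]
exp down [213.6 168.2] raised [208.2 158.5]
[0.3814 0.1893] 0.426 tool -3.989 1.057
[0.4029 0.163 ] 0.435 tool 0.264 -0.215
[0.416  0.1436] 0.44 tool 0.193 -0.131
[0.433  0.1252] 0.451 tool 0.185 -0.169
[0.4524 0.1095] 0.466 tool 0.157 -0.195
[0.4741 0.0969] 0.484 tool 0.126 -0.216
[0.4894 0.0903] 0.498 tool 0.066 -0.154
[0.5005 0.0866] 0.508 tool 0.037 -0.111
[0.507  0.0849] 0.514 tool 0.017 -0.065
[0.5135 0.0834] 0.52 tool 0.015 -0.065
[0.5184 0.0825] 0.525 tool 0.009 -0.049
```

Both pads sit at their fully-down pixels (within about 1 px). Now I'll move to the door's outer side.

```bash
python3 -m creep '[{"grip":1,"delta_pos":[-1,0.26,0],"rotation":[0,0,0]},{"grip":1,"delta_pos":[-1,0.26,0],"rotation":[0,0,0]},{"grip":1,"delta_pos":[-1,0.26,0],"rotation":[0,0,0]}]'
python3 -m creep '[{"grip":1,"delta_pos":[-1,0.26,0],"rotation":[0,0,0]},{"grip":1,"delta_pos":[-1,0.26,0],"rotation":[0,0,0]},{"grip":1,"delta_pos":[-1,0.26,0],"rotation":[0,0,0]}]'
python3 -m creep '[{"grip":1,"delta_pos":[-1,0.26,0],"rotation":[0,0,0]},{"grip":1,"delta_pos":[-1,0.26,0],"rotation":[0,0,0]},{"grip":1,"delta_pos":[-1,0.26,0],"rotation":[0,0,0]}]'
python3 -m creep '[{"grip":1,"delta_pos":[-1,0.26,0],"rotation":[0,0,0]},{"grip":1,"delta_pos":[-1,0.26,0],"rotation":[0,0,0]},{"grip":1,"delta_pos":[-1,0.26,0],"rotation":[0,0,0]},{"grip":1,"delta_pos":[-1,0.26,0],"rotation":[0,0,0]},{"grip":1,"delta_pos":[-1,0.26,0],"rotation":[0,0,0]}]'
python3 -m creep '[{"grip":1,"delta_pos":[0,0,0.5],"rotation":[0,0,0]},{"grip":1,"delta_pos":[0,0,1],"rotation":[0,0,0]},{"grip":1,"delta_pos":[0,0,1],"rotation":[0,0,0]}]'
python3 -m creep '[{"grip":1,"delta_pos":[0,0,0.4],"rotation":[0,0,0]},{"grip":1,"delta_pos":[0,0,0.8],"rotation":[0,0,0]},{"grip":1,"delta_pos":[0,0,1],"rotation":[0,0,0]},{"grip":1,"delta_pos":[0,0,1],"rotation":[0,0,0]},{"grip":1,"delta_pos":[0,0,1],"rotation":[0,0,0]}]'
python3 look.py a7 | tail -1
```

```text
clock: 28.7
tool_pos: [0.4604, -0.1053, 0.2633]
orientation: [-180.0, 0.1, -89.7]
force: [1.1, -0.9, -0.7]
opening: 0.0002
gripper_force: 0.0
clock: 29.0
tool_pos: [0.4344, -0.0049, 0.2635]
orientation: [-180.0, 0.1, -89.6]
force: [0.3, 0.1, -0.6]
opening: 0.0002
gripper_force: 0.0
clock: 29.3
tool_pos: [0.4083, 0.0952, 0.2635]
orientation: [-180.0, 0.0, -89.6]
force: [-0.1, -0.3, -0.5]
opening: 0.0005
gripper_force: 0.0
clock: 29.8
tool_pos: [0.3827, 0.1902, 0.2631]
orientation: [180.0, -0.1, -90.0]
force: [0.8, -0.5, 1.4]
opening: 0.0005
gripper_force: 0.0
clock: 30.1
tool_pos: [0.38, 0.1862, 0.1586]
orientation: [179.6, -0.4, -90.2]
force: [-0.2, -0.7, 1.1]
opening: 0.0004
gripper_force: 0.0
clock: 30.6
tool_pos: [0.3838, 0.1909, 0.0652]
orientation: [-179.9, 0.0, -90.0]
force: [-0.7, -0.4, 1.2]
opening: 0.0005
gripper_force: 0.0
[0.3838 0.1914 0.0655]
```

View pics/a7.png

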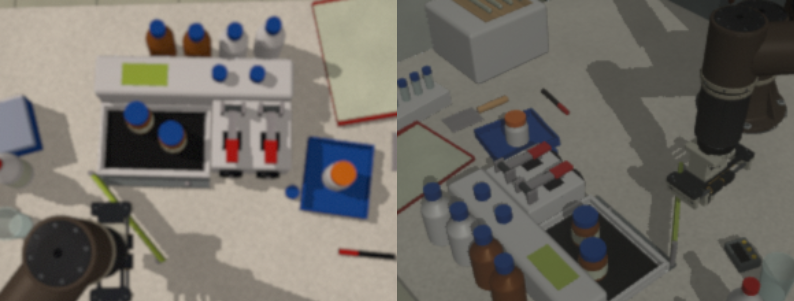

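```bash
python3 -m creep '[{"grip":1,"delta_pos":[0.14,-0.1,0],"rotation":[0,0,0]},{"grip":1,"delta_pos":[0.28,-0.19,0],"rotation":[0,0,0]},{"grip":1,"delta_pos":[0.38,-0.25,0],"rotation":[0,0,0]},{"grip":1,"delta_pos":[0.47,-0.32,0],"rotation":[0,0,0]},{"grip":1,"delta_pos":[0.56,-0.4,0],"rotation":[0,0,0]}]'
python3 -m creep '[{"grip":1,"delta_pos":[0.09,-0.09,0],"rotation":[0,0,0]},{"grip":1,"delta_pos":[0.18,-0.18,0],"rotation":[0,0,0]},{"grip":1,"delta_pos":[0.25,-0.28,0],"rotation":[0,0,0]},{"grip":1,"delta_pos":[0.32,-0.38,0],"rotation":[0,0,0]},{"grip":1,"delta_pos":[0.38,-0.5,0],"rotation":[0,0,0]}]'
python3 -m creep '[{"grip":1,"delta_pos":[0.04,-0.08,0],"rotation":[0,0,0]},{"grip":1,"delta_pos":[0.07,-0.16,0],"rotation":[0,0,0]},{"grip":1,"delta_pos":[0.1,-0.22,0],"rotation":[0,0,0]},{"grip":1,"delta_pos":[0.11,-0.27,0],"rotation":[0,0,0]}]'
python3 look.py a8 | tail -1
```

```text
clock: 31.2
tool_pos: [0.4233, 0.1343, 0.0644]
orientation: [-179.9, 0.1, -90.0]
force: [-0.5, 0.8, -0.5]
opening: 0.0002
gripper_force: 0.2
clock: 31.7
tool_pos: [0.4733, 0.096, 0.0637]
orientation: [-180.0, 0.0, -90.0]
force: [0.2, 1.1, 0.7]
opening: 0.0004
gripper_force: 0.2
clock: 32.1
tool_pos: [0.4999, 0.0853, 0.0634]
orientation: [180.0, -0.0, -90.0]
force: [-0.7, -0.3, 0.4]
opening: 0.0
gripper_force: 0.1
[0.5001 0.0855 0.0635]
```

View pics/a8.png

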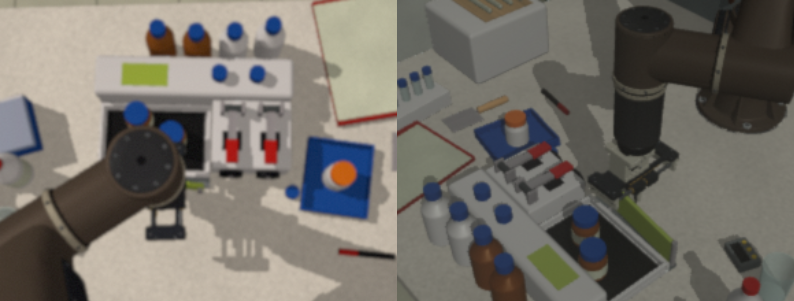

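The door is almost shut. I'll push slowly through the catch.

```bash
python3 -m creep '[{"grip":1,"delta_pos":[0.01,-0.04,0],"rotation":[0,0,0]},{"grip":1,"delta_pos":[0.02,-0.08,0],"rotation":[0,0,0]},{"grip":1,"delta_pos":[0.03,-0.11,0],"rotation":[0,0,0]},{"grip":1,"delta_pos":[0.03,-0.14,0],"rotation":[0,0,0]}]'
python3 -m creep '[{"grip":1,"delta_pos":[0,-0.02,0],"rotation":[0,0,0]},{"grip":1,"delta_pos":[0,-0.04,0],"rotation":[0,0,0]},{"grip":1,"delta_pos":[0,-0.05,0],"rotation":[0,0,0]}]'
```

```text
clock: 32.6
tool_pos: [0.5136, 0.0826, 0.0636]
orientation: [180.0, -0.0, -90.0]
force: [0.1, 0.1, -0.1]
opening: 0.0005
gripper_force: 0.0
clock: 32.9
tool_pos: [0.5151, 0.0822, 0.0631]
orientation: [179.7, -0.1, -90.0]
force: [-20.6, 9.8, 14.3]
opening: 0.0006
gripper_force: 11.8
```

```bash
python3 -m creep '[{"grip":1,"delta_pos":[0,0.2,0],"rotation":[0,0,0]},{"grip":1,"delta_pos":[0,0.6,0],"rotation":[0,0,0]},{"grip":1,"delta_pos":[0,0.6,-0.4],"rotation":[0,0,0]},{"grip":1,"delta_pos":[0,0.6,-0.9],"rotation":[0,0,0]}]'
python3 -m creep '[{"grip":1,"delta_pos":[0,0.2,-0.5],"rotation":[0,0,0]},{"grip":1,"delta_pos":[0.4,0.2,-0.8],"rotation":[0,0,0]},{"grip":1,"delta_pos":[0.9,0.2,-0.8],"rotation":[0,0,0]},{"grip":1,"delta_pos":[0.9,0.2,-0.8],"rotation":[0,0,0]}]'
python3 -m creep '[{"grip":1,"delta_pos":[0.5,0,0],"rotation":[0,0,0]},{"grip":1,"delta_pos":[1,0,0],"rotation":[0,0,0]},{"grip":1,"delta_pos":[1,0,0],"rotation":[0,0,0]},{"grip":1,"delta_pos":[1,0,0],"rotation":[0,0,0]},{"grip":1,"delta_pos":[1,0,0],"rotation":[0,0,0]}]'
python3 look.py a9 | grep -v "z0.075: \[ 0.[56].*\[ *0.0[01]"
```

```text
clock: 33.3
tool_pos: [0.456, 0.0812, 0.1528]
orientation: [179.7, -0.2, -89.9]
force: [3.0, 0.9, 0.9]
opening: 0.0006
gripper_force: 0.0
clock: 33.7
tool_pos: [0.4384, -0.0109, 0.2352]
orientation: [-179.8, 0.1, -90.2]
force: [-0.5, 0.2, -0.7]
opening: 0.0008
gripper_force: 0.0
clock: 34.2
tool_pos: [0.4387, -0.1071, 0.2335]
orientation: [-180.0, 0.0, -90.0]
force: [0.1, 0.5, 0.6]
opening: 0.0002
gripper_force: 0.0
t blue [208.8 142.3] [19, 17, 240] z0.075: [0.677 0.153] A[0.046 0.036] T[0.07  0.451] z0.09: [0.673 0.151] A[0.042 0.034] T[0.066 0.448]
t blue [234.1 155.9] [19, 19, 284] z0.075: [0.634 0.079] A[ 0.007 -0.04 ] T[0.039 0.371] z0.09: [0.631 0.078] A[ 0.003 -0.041] T[0.036 0.37 ]
t blue [372.7 172.2] [36, 28, 271] z0.075: [ 0.577 -0.319] A[-0.031 -0.44 ] T[ 0.046 -0.031] z0.09: [ 0.574 -0.315] A[-0.034 -0.436] T[ 0.043 -0.027]
s blue [213.6 155.7] [24, 30, 272] z0.075: [ 0.525 -0.201] A[-0.089 -0.324] T[-0.024  0.078] z0.09: [ 0.536 -0.186] A[-0.079 -0.309] T[-0.016  0.094]
s blue [247.2 217.8] [18, 15, 223] z0.075: [0.624 0.074] A[-0.003 -0.045] T[0.03  0.365] z0.09: [0.633 0.084] A[ 0.005 -0.035] T[0.037 0.376]
s blue [252.8 241.7] [20, 17, 267] z0.075: [0.669 0.148] A[0.039 0.03 ] T[0.063 0.445] z0.09: [0.678 0.157] A[0.047 0.04 ] T[0.07  0.455]
[ 0.4388 -0.1065  0.2336]
```

View pics/a9.png

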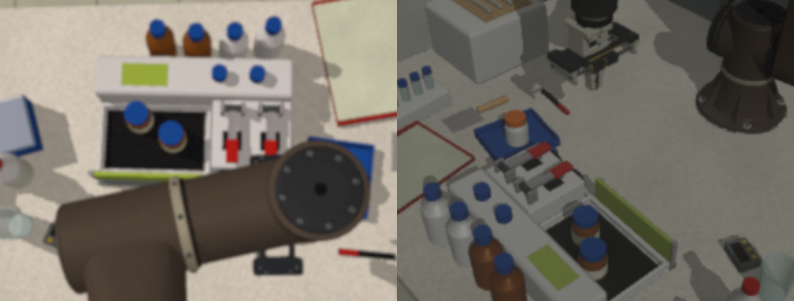

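The door lies flat along the bay front, the levers are down, all bottles stand in place and the arm is clear. I'll hand the job in.

```bash
python3 -c "
from plant import ctrl
print(ctrl.close_job())"
```

```text
the job is handed in; nothing more can be done
None
```

I've handed the job in; no verdict came back. In the last images the one empty bottle stands in the tray, both full bottles stand in the bay, both levers are down on their catches and the door is shut. The left full bottle was knocked to the back of the bay during the run, and I left it there, about 42 mm back, because it is still within the 52 mm limit.

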